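# Turn the spent blade cassettes of a tube welder and refit the cover

### The job

In the tube welder's blade bank, take out every cassette whose red (spent) end points to the welding head, turn it end for end and slide it fully home again in a slot, so that every cassette in the bank has its blue end towards the head. Then lay the grey cover plate in its recess over the bank and press it down at both ends until both orange clips are fully in and it sits flush and level, and finally press the green button right in and let go. Do not knock over the bottle or the jar.

Things in the scene. Friction and masses are not known exactly. Their poses are not given: they have to be found in the camera images.
- bank: white blade bank of a bench-top tube welder, fixed to the table. Origin: centre of its underside, on the table; z up; +x points to the welding head along its far long side; y runs along the row of five slots. Deck top 40 mm high, 132 mm in x by 264 mm in y; beyond it end walls (|y| 132 to 156 mm), whose blue lips reach 90 mm high
- slot_mid (a point): centre of the floor (8 mm high) of the middle slot. Slots are at y = -92, -46, 0, +46, +92 mm of the bank, x = 0, each 104 mm long in x, 22 mm wide, 32 mm deep, open at the top with a 3 mm lead-in chamfer. A seated cassette's origin is on the slot floor, its top 74 mm above the table, 34 mm proud of the deck
- cover_home (a point): where the cover's origin is when home: over the bank's origin, level with the two ledges (80 mm high) on the end walls. Blue lips 10 mm high frame there a recess 120 mm (bank x) x 300 mm (bank y), into which the cover drops; unpressed clips hold it 6 mm above the ledges
- head (a point): top of the dark steel clamp of the welding head, 75 mm high; the head is a white block 55 mm high, at x +66 to +152 mm, |y| < 130 mm of the bank
- cassette_a: double-ended blade cassette, a slab 100 long (its x) x 18 thick (its y) x 66 mm high (its z), 0.12 kg. Third of its length at the +x end is blue (fresh blades), third at the -x end is red (spent), white between. Origin: centre of its underside. May be absent. At the start it stands in one of the slots, lengthways along the bank's x
- cassette_a_blue (a point): top edge, mid-thickness, of that cassette's blue end (50 mm along +x from its origin, 66 mm up)
- cassette_b: double-ended blade cassette, a slab 100 long (its x) x 18 thick (its y) x 66 mm high (its z), 0.12 kg. Third of its length at the +x end is blue (fresh blades), third at the -x end is red (spent), white between. Origin: centre of its underside. May be absent. At the start it stands in one of the slots, lengthways along the bank's x
- cassette_b_blue (a point): top edge, mid-thickness, of that cassette's blue end (50 mm along +x from its origin, 66 mm up)
- cassette_c: double-ended blade cassette, a slab 100 long (its x) x 18 thick (its y) x 66 mm high (its z), 0.12 kg. Third of its length at the +x end is blue (fresh blades), third at the -x end is red (spent), white between. Origin: centre of its underside. May be absent. At the start it stands in one of the slots, lengthways along the bank's x
- cassette_c_blue (a point): top edge, mid-thickness, of that cassette's blue end (50 mm along +x from its origin, 66 mm up)
- cassette_d: double-ended blade cassette, a slab 100 long (its x) x 18 thick (its y) x 66 mm high (its z), 0.12 kg. Third of its length at the +x end is blue (fresh blades), third at the -x end is red (spent), white between. Origin: centre of its underside. May be absent. At the start it stands in one of the slots, lengthways along the bank's x
- cassette_d_blue (a point): top edge, mid-thickness, of that cassette's blue end (50 mm along +x from its origin, 66 mm up)
- cassette_e: double-ended blade cassette, a slab 100 long (its x) x 18 thick (its y) x 66 mm high (its z), 0.12 kg. Third of its length at the +x end is blue (fresh blades), third at the -x end is red (spent), white between. Origin: centre of its underside. May be absent. At the start it stands in one of the slots, lengthways along the bank's x
- cassette_e_blue (a point): top edge, mid-thickness, of that cassette's blue end (50 mm along +x from its origin, 66 mm up)
- cover: loose grey cover plate with orange ends, 112 (x) x 294 (y) x 9 mm, 0.25 kg, either way round is right; black grip rib in the middle of its top, 14 mm wide (x), 80 mm long (y), from 9 to 41 mm above its underside. Origin: centre of its underside. Starts flat on the table at one side of the bank
- clip_left (a joint): orange push-in clip on the ledge at the bank's +y end (y +140 mm, 80 mm long in x, 12 mm wide). 0 = standing 6 mm proud of the ledge, 0.006 m = pressed fully down. Stiff friction, no spring: it takes about 5 N to push, stays where it is left, and bears the cover's weight
- clip_right (a joint): orange push-in clip on the ledge at the bank's -y end (y -140 mm, 80 mm long in x, 12 mm wide). 0 = standing 6 mm proud of the ledge, 0.006 m = pressed fully down. Stiff friction, no spring: it takes about 5 N to push, stays where it is left, and bears the cover's weight
- reset_button (a joint): green push button on the welding head: 0 = out, 0.006 m = fully in (4 N, springs back)
- reset_button_top (a point): centre of the top face of the green button (32 mm across), pressed straight down; about 112 mm along +x and 85 mm along -y from the bank's origin
- spray: bystander: upright blue bottle, 60 mm across, 160 mm high; origin under its centre
- jar: bystander: upright amber jar, 64 mm across, 75 mm high; origin under its centre
- steel_tray: bystander: fixed shallow steel tray 240 x 130 x 22 mm with a bag clamp and a screwdriver in it; origin under its centre; it lies on the other side of the bank from the cover
- marker: bystander: black marker pen 14 mm thick, 130 mm long, lying in front of the bank
- pad: bystander: yellow box 100 x 75 x 20 mm lying in front of the bank; origin under its centre
Things that resemble listed ones, but are neither listed nor needed, are in the scene too. What is shaped like the cassette_b but purple is not meant. What is shaped like the cassette_c but turquoise is not meant.

How it is judged:
By the outcome, as a careful person would: the job done as asked, in the order asked, and still so for the second after the job is handed in, with the robot touching nothing.
Of cassette_a, cassette_b, cassette_c, cassette_d, cassette_e only 3 to 5 are there at a start; the rules pass over those that are not, and their reading is None.
At some moment in a run one of cover may be knocked a few centimetres aside while the robot is not near it.
It also fails if it takes over 210 s, if anything falls off the work surface, if the arm or the gripper's body presses on something with over 40 N, if the wrist force passes 120 N, or if a joint passes its speed limit or range.

### The arm

A 7-joint arm with a two-finger parallel gripper is mounted at the origin on the work surface. World frame = base frame: x ahead of the robot, y to its left, z up, the work surface at z = 0. Lengths are in m, angles in rad, forces in N, time in s.
With the tool pointing down it reaches from about 0.425 to 0.8 m from the base axis. Payload 8.3 kg.
Tool frame: the origin (TCP) lies at the very end of the fingers, on their centre line; the grasp point (between the pads) lies 19 mm behind it; z points along the fingers, y is the line along which they close (so a half turn about z gives the same grasp; the last joint's range is limited). The gripper opens to 85 mm and grips with 20 to 120 N. Pads are 22 mm wide; open, the fingers measure 114 mm over their backs; the gripper's body (76 mm by 85 mm) begins 54 mm behind the grasp point. The pads swing forward as they close: fully open they stand 13 mm farther back than shut.
Start: joints at [-1.235, 0.383, 0.016, 1.37, -0.006, 1.388, -0.046], TCP at [0.243, 0.576, 0.231] pointing down, gripper open.
Joint ranges: [-2.95, 2.95], [-0.25, 2.06], [-1.52, 1.56], [0.18, 2.33], [-1.44, 4.58], [0.02, 2.06], [-3.01, 3.01]. Speed limits (rad/s): [2.39, 2.39, 3.01, 3.01, 3.14, 3.14, 3.14].

### API

Orientations are given as a unit quaternion [w, x, y, z].
In Python, from station import robot gives the robot as it stands. The module is installed in compiled form; this text tells all that it offers.
- The arm moves only by the tool servo_tool, never from a script. Its argument "plan" is a list that holds one entry, the list of rows, each a list of 5 numbers: the opening, from -1 (shut) to 1 (fully open), so that 0 is half open, then the shift along the world's x, y, z in cm, then the turn about the world's z in rad. In form: [[[claw, x, y, z, twist], ...]]. A call has 1 to 20 rows; each row shifts and turns the commanded pose from where the row before left it; what a row does not reach is not made up. A row lasts 1/12 s, in which the tool goes at most 41.7 mm and 7.16 degrees, less where a joint would pass 70% of its speed; a pose out of reach is approached as far as the arm can. A call with a gripper value outside its range is refused whole. The fingers move at their own pace and stop on an object; the grip force is fixed at half the most. Time passes only in rows, so rows that do not move let the fingers close. It gives the time, the measured TCP pose, the force, the opening and the grip force at its end, in the units of the state.
- robot.state(): the state, without advancing time (a new reading comes with each control period).
- robot.camera(name): name is "side" or "top" or "wrist"; returns a dict with "frame" (420x560x3 uint8, blue, green, red), "mtx" (3x3 intrinsics, pixels), "origin" and "orientation" of the camera in the world. Camera axes: x right, y up, looking along -z (the intrinsics and any distortion apply to the point x, -y, -z); pixel columns grow to the right and rows downward; lengths in m; the calibration is good to about 2 mm. A picture is of the moment at which its call begins. There is no depth.
- robot.job_done(): hands the job in; it is judged then, once.
Trained networks look in the newest picture that a camera, given by its name, has taken for a name from the list of things; names that differ only in an ending like _2 or _b are one class to them, and where a whole thing is asked for, a point or a joint stands for the part that bears it (a point fixed in the world has none). Each returns a list of dicts, best first, with "conf" (0 to 1); they miss things now and then, are a little off and sometimes report something else, mostly with a low value. They report only what shows in the picture. A call takes as long as a camera call. They do not tell look-alikes from the thing itself.
- robot.search_frame(thing, camera): "box" ([left, top, right, bottom] in pixels, round what is visible of it).
- robot.outline_of(thing, camera): "region" (420x560 bool, what is visible of it) and "box" ([left, top, right, bottom] in pixels, round what is visible of it).
The state is a dict: "time_s": time; "q": joint angles; "joint_velocities": joint speeds; "tau": joint torques, N m; "tcp_pos": TCP position; "tool_rot": TCP orientation; "wrist_force": force on the tool from outside, world axes, zero at the start; "ft_torque": the same for the moment, N m; "finger_gap": finger opening in m; "grip_force": force on a finger pad.
Only numpy, scipy, OpenCV 4.12 (cv2) and the standard library are available. Lean on these libraries where they do the work, as an engineer would, in place of code of your own. Each camera call takes 0.05 s, during which the arm holds its last target. There are 200 camera calls.

## Working session

There is one attempt and no reset: what is moved stays moved. The work goes in short steps, Python scripts to look and compute and a tool call to move; the robot and the scene stay as the last step left them, time stands still between calls to the robot, and variables do not carry over. Pictures are saved under pics/ and viewed, at most 14 in all, crops included, and the job is handed in when it is done.

Besides the shell and the picture viewer there is one more tool, called after "Emit:" as name(argument=value, ...) on one line, values as JSON. servo_tool: Moves the arm, as the interface text tells. Its arguments: {"type":"object","properties":{"plan":{"type":"array"}},"required":["plan"]}

```bash
mkdir -p pics
cat > h.py <<'E'
import numpy as np, cv2
from scipy.spatial.transform import Rotation as R
from station import robot
def rot(q): return R.from_quat([q[1],q[2],q[3],q[0]]).as_matrix()
def ray(c,u,v):
    K=np.array(c["mtx"]); d=np.linalg.inv(K)@np.array([u,v,1.]); d=np.array([d[0],-d[1],-d[2]])
    return np.array(c["origin"]), rot(c["orientation"])@d
def onz(c,u,v,z):
    o,d=ray(c,u,v); return o+d*(z-o[2])/d[2]
def proj(c,p):
    q=rot(c["orientation"]).T@(np.array(p)-c["origin"]); q=np.array([q[0],-q[1],-q[2]])
    w=np.array(c["mtx"])@q; return w[:2]/w[2]
E
python3 - <<'E'
from h import *
s=robot.state(); print({k:np.round(v,3) for k,v in s.items()})
for n in ["top","side"]:
    c=robot.camera(n); cv2.imwrite(f"pics/{n}0.png",c["frame"]); print(n,{k:np.round(v,3).tolist() for k,v in c.items() if k!="frame"}, c.keys())
    for t in ["bank","cassette_a","cover","reset_button","spray","jar","steel_tray","marker","pad"]:
        print(t,[(np.round(b["box"]).astype(int).tolist(),round(b["conf"],2)) for b in robot.search_frame(t,n)])
E
```

```text
{'time_s': np.float64(0.0), 'q': array([-1.235,  0.384,  0.016,  1.371, -0.006,  1.388, -0.047]), 'joint_velocities': array([ 0.   , -0.   , -0.   ,  0.   ,  0.001,  0.   ,  0.001]), 'tau': array([ 0.0000e+00, -6.2760e+01,  8.4400e-01, -3.7182e+01,  1.7000e-02,
        1.4000e-02, -0.0000e+00]), 'tcp_pos': array([0.242, 0.575, 0.23 ]), 'tool_rot': array([-0.   ,  0.198,  0.98 , -0.001]), 'wrist_force': array([-0.834, -0.395,  0.657]), 'ft_torque': array([ 0.017, -0.045, -0.027]), 'grip_force': np.float64(0.0), 'finger_gap': np.float64(0.085)}
top {'mtx': [[393.847, 0.0, 283.156], [0.0, 393.847, 211.376], [0.0, 0.0, 1.0]], 'origin': [0.399, 0.001, 0.976], 'orientation': [0.706, 0.039, -0.039, -0.706]} dict_keys(['frame', 'mtx', 'origin', 'orientation'])
bank [([210, 138, 347, 228], 0.9), ([157, 90, 194, 130], 0.42)]
cassette_a [([272, 177, 285, 224], 0.86), ([130, 301, 167, 342], 0.84), ([383, 311, 423, 354], 0.84), ([233, 179, 243, 224], 0.82), ([290, 178, 300, 222], 0.79), ([253, 181, 264, 227], 0.79), ([156, 91, 191, 129], 0.71), ([183, 278, 229, 308], 0.57), ([310, 174, 321, 222],
[... 550 characters left out ...]
 [([247, 180, 362, 284], 0.76)]
cassette_a [([178, 194, 211, 227], 0.94), ([278, 220, 313, 243], 0.85), ([143, 174, 176, 204], 0.85), ([267, 211, 306, 234], 0.83), ([255, 190, 294, 213], 0.79), ([177, 329, 229, 368], 0.67), ([284, 229, 323, 254], 0.63), ([263, 202, 299, 222], 0.55)]
cover [([263, 314, 412, 400], 0.62)]
reset_button [([333, 223, 344, 231], 0.56)]
spray [([312, 132, 328, 180], 0.85), ([284, 230, 323, 257], 0.19)]
jar [([393, 257, 424, 298], 0.85), ([270, 209, 310, 234], 0.52), ([274, 222, 314, 244], 0.35)]
steel_tray [([196, 147, 276, 191], 0.81), ([309, 129, 330, 180], 0.6), ([276, 220, 309, 240], 0.18)]
marker [([232, 233, 238, 266], 0.51)]
pad [([229, 281, 280, 320], 0.62)]
```

Run:
```python
import cv2
a=cv2.imread("pics/top0.png"); cv2.imwrite("pics/top0b.png",cv2.resize(a[80:360,80:480],None,fx=2,fy=2,interpolation=cv2.INTER_CUBIC))
cv2.imwrite("pics/bank0.png",cv2.resize(a[130:235,200:360],None,fx=5,fy=5,interpolation=cv2.INTER_CUBIC))
```

```text
(no output)
```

View pics/top0b.png

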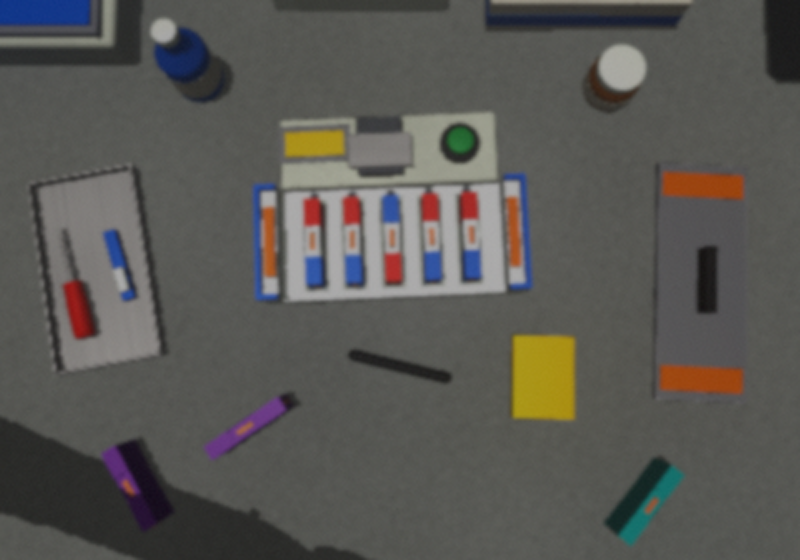

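View pics/bank0.png

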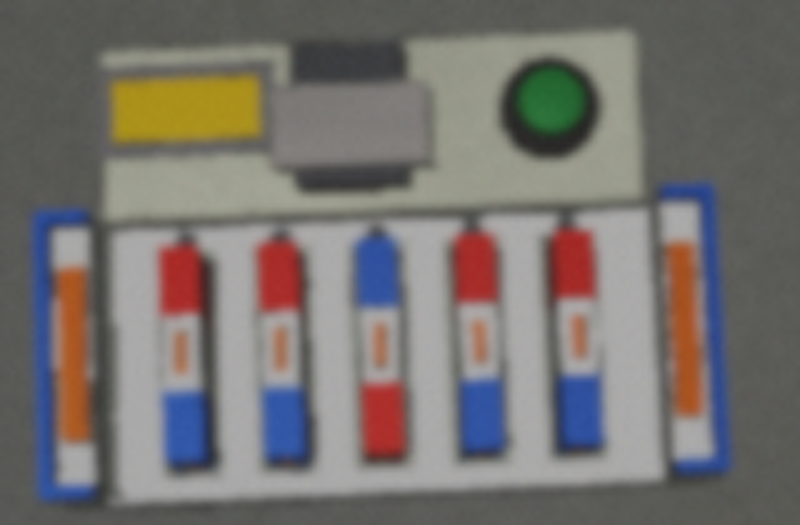

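View pics/side0.png

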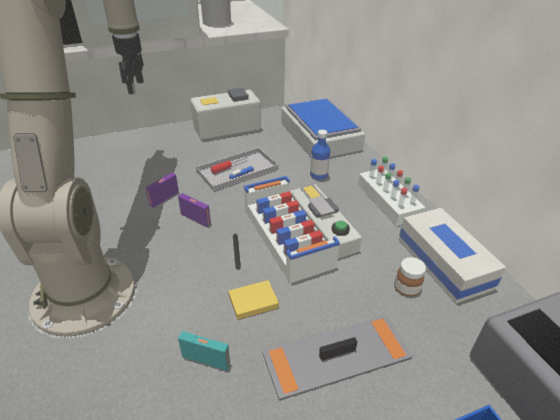

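The top view (crop of the 560x420 frame) shows five cassettes in the bank. Four have red towards the head: in full-frame pixels about (236,200), (256,200), (296,198) and (316,197). The middle one, (276,199), already has blue to the head. Candidates that could be confused with them:
- Purple slabs at (148,320) and (203,293), turquoise slab at (402,332). These are decoys.
- The blue-white-red look-alike tools in the tray at (115,230).
- The cover is at (433,220), the green button at (310,151), the spray at (170,108) and the jar at (388,116).

The bank close-up confirms this choice. The orange patches should let me fit the bank pose.

```bash
cat >> h.py <<'E'
from scipy.optimize import least_squares
def orange(fr,mina=3):
    h=cv2.cvtColor(fr,cv2.COLOR_BGR2HSV); m=cv2.inRange(h,(6,110,90),(18,255,255))
    n,_,st,ce=cv2.connectedComponentsWithStats(m); return [(ce[i],st[i,4],st[i,:4]) for i in range(1,n) if st[i,4]>=mina]
def b2w(P,p): 
    c,s=np.cos(P[2]),np.sin(P[2]); return np.array([P[0]+c*p[0]-s*p[1],P[1]+s*p[0]+c*p[1],p[2]])
def fit(cs,obs,x0): # obs: (cam index, model pt, pixel)
    f=lambda P: np.concatenate([proj(cs[i],b2w(P,m))-px for i,m,px in obs])
    return least_squares(f,x0,loss='soft_l1')
E
python3 - <<'E'
from h import *
c=robot.camera("top")
o=orange(cv2.resize(c["frame"],None,fx=4,fy=4,interpolation=cv2.INTER_CUBIC),20)
for ce,a,b in o: print(np.round((ce+.5)/4-.5,1),a/16,b//4)
cr=lambda u,v: np.array([(u+.5)/5-.5+200,(v+.5)/5-.5+130])
pts=[((-.066,.132,.04),(112,503)),((-.066,-.132,.04),(665,480)),((0,.156,.09),(37,355)),((0,-.156,.09),(722,328)),
 ((0,.14,.086),(74,355)),((0,-.14,.086),(685,330))]+[((0,y,.074),(u,v)) for y,u,v in zip([.092,.046,0,-.046,-.092],[180,280,380,480,580],[352,348,345,341,337])]
obs=[(0,m,cr(*p)) for m,p in pts]
r=fit([c],obs,[.45,0,0]); print(r.x,np.round(r.fun.reshape(-1,2),1).tolist())
P=r.x
for n,p in [("button",(.112,-.085,.06))]+[("slot%d"%y,(0,y/1000,.046)) for y in (92,46,-46,-92)]: print(n,b2w(P,p))
# cover rib (full px 433,220) and orange ends; z=9mm
cp=lambda u,v:((u+.5)/2-.5+80,(v+.5)/2-.5+80)
for n,uv,z in [("end+",(703,186),.009),("end-",(702,379),.009),("rib",(707,280),.04)]: print(n,onz(c,*cp(*uv),z))
for n,uv,z in [("spray",(195,80),.0),("jar",(605,90),0)]: print(n,onz(c,*cp(*uv),z))
E
```

```text
[431.1 172.3] 510.8125 [411 165  41  14]
[336.5 195.3] 175.875 [333 178   7  34]
[214.3 200.8] 193.75 [211 183   7  34]
[315.4 196.6] 7.5 [315 194   1   6]
[295.4 197.8] 4.75 [295 195   1   5]
[275.6 198.6] 5.6875 [275 196   1   5]
[255.6 198.9] 4.9375 [255 196   1   5]
[235.7 200.3] 5.125 [235 197   1   5]
[430.3 269.2] 550.0 [409 262  42  15]
[202.1 293.6] 7.625 [199 292   5   4]
[143.7 323.6] 7.1875 [142 321   3   5]
[405.4 332.3] 12.8125 [403 329   5   6]
[0.5278544  0.0173562  0.04177315] [[-0.5, 0.2], [-0.2, 0.2], [-0.1, -0.2], [0.2, -0.4], [-0.2, -0.2], [0.3, -0.2], [0.3, 0.2], [0.2, 0.2], [0.1, 0.0], [-0.0, 0.0], [-0.1, 0.0]]
button [ 0.64330638 -0.06289241  0.06      ]
slot92 [0.52401239 0.10927594 0.046     ]
slot46 [0.52593339 0.06331607 0.046     ]
slot-46 [ 0.5297754  -0.02860367  0.046     ]
slot-92 [ 0.53169641 -0.07456354  0.046     ]
end+ [ 0.60276394 -0.36965802  0.009     ]
end- [ 0.36420631 -0.35876067  0.009     ]
rib [ 0.48219522 -0.35792243  0.04      ]
spray [0.74192986 0.27106799 0.        ]
jar [ 0.72928446 -0.25294677  0.        ]
```

Emit:
servo_tool(plan=[[[-0.25,1.57,-2.59,-0.1,0.0245],[-0.25,1.57,-2.59,-0.1,0.0245],[-0.25,1.57,-2.59,-0.1,0.0245],[-0.25,1.57,-2.59,-0.1,0.0245],[-0.25,1.57,-2.59,-0.1,0.0245],[-0.25,1.57,-2.59,-0.1,0.0245],[-0.25,1.57,-2.59,-0.1,0.0245],[-0.25,1.57,-2.59,-0.1,0.0245],[-0.25,1.57,-2.59,-0.1,0.0245],[-0.25,1.57,-2.59,-0.1,0.0245],[-0.25,1.57,-2.59,-0.1,0.0245],[-0.25,1.57,-2.59,-0.1,0.0245],[-0.25,1.57,-2.59,-0.1,0.0245],[-0.25,1.57,-2.59,-0.1,0.0245],[-0.25,1.57,-2.59,-0.1,0.0245],[-0.25,1.57,-2.59,-0.1,0.0245],[-0.25,1.57,-2.59,-0.1,0.0245],[-0.25,1.57,-2.59,-0.1,0.0245],[-0.25,0,0,0,0],[-0.25,0,0,0,0]]])

```text
time_s: 2.72
tcp_pos: [0.5259, 0.1076, 0.2133]
tool_rot: [0.0, -0.019, 1.0, -0.0]
wrist_force: [-1.1, 0.9, 0.5]
finger_gap: 0.0319
grip_force: 0.0
```

```bash
cat >> h.py <<'E'
def yaw(s): q=s["tool_rot"]; return np.degrees(2*np.arctan2(q[2],q[1]))-90
E
python3 - <<'E'
from h import *
s=robot.state(); print(s["tcp_pos"],yaw(s),np.round(s["q"],2))
c=robot.camera("wrist"); cv2.imwrite("pics/w1.png",c["frame"]); print(c["origin"],c["orientation"])
P=[0.52785,0.01736,0.04177]
fr=c["frame"].copy()
for y in (.092,.046,0,-.046,-.092):
    q=np.array([proj(c,b2w(P,(x*.05,y+k*.009,.074))) for x,k in [(-1,-1),(1,-1),(1,1),(-1,1)]])
    cv2.polylines(fr,[np.round(q).astype(int)],1,(0,255,0),1)
cv2.imwrite("pics/w1o.png",fr)
E
```

```text
[0.52592252 0.10757791 0.21329707] 92.16685003339106 [-0.55  0.2   0.33  1.66 -0.07  1.29  1.41]
[0.45217023 0.10450824 0.35618564] [ 0.68640377 -0.09912356 -0.10326304  0.71299448]
```

View pics/w1o.png

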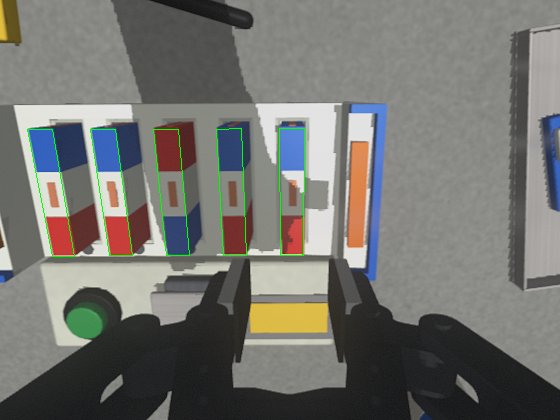

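Emit:
servo_tool(plan=[[[-0.25,-0.19,0.17,-1.0,0.004],[-0.25,0,0,-2.5,0],[-0.25,0,0,-2.5,0],[-0.25,0,0,-2.5,0],[-0.25,0,0,-2.5,0],[-0.25,0,0,-2.5,0],[-0.25,0,0,-2.0,0],[-0.25,0,0,-1.2,0],[-0.25,0,0,0,0],[-0.25,0,0,0,0]]])

```text
time_s: 3.6
tcp_pos: [0.5228, 0.1123, 0.0461]
tool_rot: [-0.0, -0.024, 1.0, -0.0]
wrist_force: [-0.0, -0.5, 0.9]
finger_gap: 0.0321
grip_force: 0.0
```

Emit:
servo_tool(plan=[[[-0.25,0,0,0,0]]])

```text
time_s: 3.68
tcp_pos: [0.5239, 0.1121, 0.0474]
tool_rot: [0.001, -0.023, 1.0, 0.0]
wrist_force: [0.1, -0.3, 0.7]
finger_gap: 0.0316
grip_force: 0.0
```

Emit:
servo_tool(plan=[[[-0.25,0,0,0,0]]])

```text
time_s: 3.77
tcp_pos: [0.5242, 0.1119, 0.0477]
tool_rot: [0.001, -0.023, 1.0, 0.0]
wrist_force: [0.5, -0.3, -0.2]
finger_gap: 0.032
grip_force: 0.0
```

Emit:
servo_tool(plan=[[[-0.25,0,-0.25,-0.1,-0.004],[-0.25,0,0,0,0],[-1,0,0,0,0],[-1,0,0,0,0],[-1,0,0,0,0],[-1,0,0,0,0],[-1,0,0,0,0]]])

```text
time_s: 4.35
tcp_pos: [0.5237, 0.109, 0.0458]
tool_rot: [0.0, -0.021, 1.0, 0.0]
wrist_force: [-1.1, -1.2, 5.9]
finger_gap: 0.017
grip_force: 59.5
```

Emit:
servo_tool(plan=[[[-1,0,0,0,0]]])

```text
time_s: 4.43
tcp_pos: [0.5237, 0.1089, 0.0458]
tool_rot: [0.0, -0.021, 1.0, 0.0]
wrist_force: [-1.1, -0.5, 5.8]
finger_gap: 0.0172
grip_force: 59.6
```

Emit:
servo_tool(plan=[[[-1,0,0,1,0],[-1,0,0,2.5,0],[-1,0,0,2.5,0],[-1,0,0,2.5,0],[-1,0,0,2.5,0],[-1,0,0,0,-0.12],[-1,0,0,0,-0.12],[-1,0,0,0,-0.12],[-1,0,0,0,-0.12],[-1,0,0,0,-0.12],[-1,0,0,0,-0.12],[-1,0,0,0,-0.12],[-1,0,0,0,-0.12],[-1,0,0,0,-0.12],[-1,0,0,0,-0.12],[-1,0,0,0,-0.12],[-1,0,0,0,-0.12],[-1,0,0,0,-0.12],[-1,0,0,0,-0.12],[-1,0,0,0,-0.12]]])

```text
time_s: 6.1
tcp_pos: [0.523, 0.109, 0.1555]
tool_rot: [-0.0, 0.772, 0.636, -0.0]
wrist_force: [-0.3, 0.6, -1.7]
finger_gap: 0.0171
grip_force: 59.3
```

Emit:
servo_tool(plan=[[[-1,0,0,0,-0.122],[-1,0,0,0,-0.122],[-1,0,0,0,-0.122],[-1,0,0,0,-0.122],[-1,0,0,0,-0.122],[-1,0,0,0,-0.122],[-1,0,0,0,-0.122],[-1,0,0,0,-0.122],[-1,0,0,0,-0.122],[-1,0,0,0,-0.122],[-1,0,0,0,-0.122],[-1,0,0,0,0],[-1,0,0,0,0],[-1,0,0,0,0]]])

```text
time_s: 7.27
tcp_pos: [0.5232, 0.1091, 0.1554]
tool_rot: [-0.0, 1.0, 0.023, -0.0]
wrist_force: [-0.1, 0.4, -0.6]
finger_gap: 0.0171
grip_force: 59.3
```

Run:
```python
from h import *
s=robot.state(); print(s["tcp_pos"],yaw(s),np.round(s["q"],2))
c=robot.camera("wrist"); cv2.imwrite("pics/w2.png",c["frame"]); s=robot.state(); print(s["tcp_pos"],yaw(s))
c=robot.camera("top"); cv2.imwrite("pics/t2.png",cv2.resize(c["frame"][110:260,180:380],None,fx=4,fy=4))
a=cv2.imread("pics/w2.png");b=cv2.imread("pics/t2.png")
cv2.imwrite("pics/m2.png",np.vstack([cv2.resize(a,(400,300)),cv2.resize(b,(400,300))]))
```

```text
[0.52318915 0.10907425 0.15536697] -87.3572462432843 [-0.92  0.3   0.79  1.76 -0.23  1.18 -1.59]
[0.52322377 0.10901403 0.15535566] -87.39860876971291
```

View pics/m2.png

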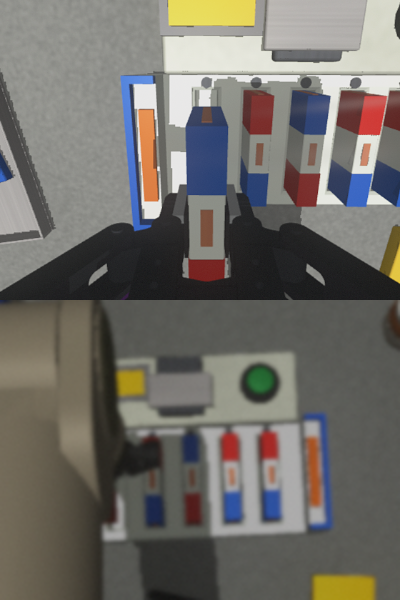

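The cassette is flipped in the gripper, with blue now towards the head. In the wrist view the blue/white boundary is near row 272 and the white/red one near row 364. I'll use these to check how far the cassette is off centre in the grip.

```bash
cat >> h.py <<'E'
def offs(tag=None,zt=.1374,half=True):
    """centre of held cassette (wrist view) in the bank frame vs slot axis, from the blue/white and white/red top edges"""
    P=[0.52785,0.01736,0.04177]
    c=robot.camera("wrist"); s=robot.state(); t=s["tcp_pos"]; z=t[2]+.028
    hsv=cv2.cvtColor(c["frame"],cv2.COLOR_BGR2HSV)
    u0=int(proj(c,[t[0],t[1],z])[0]); 
    v=np.arange(80,419); col=np.median(hsv[80:419,u0-22:u0-12],axis=1)
    lab=np.where(col[:,1]<90,'w',np.where((col[:,0]>95)&(col[:,0]<135),'b',np.where((col[:,0]<8)|(col[:,0]>170),'r','.')))
    ss=''.join(lab); e=[80+i for i in range(1,len(ss)) if ss[i]!=ss[i-1]]
    cs,sn=np.cos(P[2]),np.sin(P[2])
    out=[]
    for r in e:
        w=onz(c,u0-17,r-.5,z); d=w[:2]-P[:2]; out.append((r,ss[r-81]+ss[r-80],round((cs*d[0]+sn*d[1])*1e3,1)))
    d=t[:2]-P[:2]
    print("tcp",np.round(t,4),"bank xy",np.round([cs*d[0]+sn*d[1],-sn*d[0]+cs*d[1]],4),"yaw",round(yaw(s),2)); print(out)
E
python3 -c "from h import *; offs()"
```

```text
tcp [0.5233 0.1089 0.1554] bank xy [-0.0007  0.0917] yaw -87.48
[(151, 'wb', np.float64(54.4)), (273, 'bw', np.float64(13.8)), (364, 'wr', np.float64(-22.2)), (391, 'rw', np.float64(-34.1))]
```

Run:
```python
from h import *
P=[0.52785,0.01736,0.04177]; cs,sn=np.cos(P[2]),np.sin(P[2])
c=robot.camera("wrist"); now=c["frame"]
def edges(c,fr,z,u,w=3,v0=100,v1=300):
    hsv=cv2.cvtColor(fr,cv2.COLOR_BGR2HSV); col=np.median(hsv[v0:v1,u-w:u+w+1].astype(float),axis=1)
    g=col[:,1]; 
    for r in range(2,len(g)-2):
        if abs(g[r+1]-g[r-1])>55 or abs(col[r+1,2]-col[r-1,2])>30:
            x=onz(c,u,r+v0,z)[:2]-P[:2]; print(r+v0,(g[r-1],g[r+1]),(col[r-1,2],col[r+1,2]),round((cs*x[0]+sn*x[1])*1e3,1))
z=robot.state()["tcp_pos"][2]+.028
print("now cam",c["origin"]); edges(c,now,z,272,3,140,400)
c1=dict(c); c1["origin"]=np.array([0.45217023,0.10450824,0.35618564]); c1["orientation"]=np.array([ 0.68640377,-0.09912356,-0.10326304,0.71299448])
print("w1"); edges(c1,cv2.imread("pics/w1.png"),.074,284,2,110,270)
```

```text
now cam [0.59437541 0.1116704  0.29825963]
148 (np.float64(14.0), np.float64(53.0)) (np.float64(165.0), np.float64(111.0)) 55.2
149 (np.float64(11.0), np.float64(97.0)) (np.float64(149.0), np.float64(97.0)) 54.9
272 (np.float64(151.0), np.float64(6.0)) (np.float64(117.0), np.float64(132.0)) 14.0
273 (np.float64(161.0), np.float64(16.0)) (np.float64(116.0), np.float64(146.0)) 13.7
362 (np.float64(14.0), np.float64(70.0)) (np.float64(142.0), np.float64(110.0)) -21.6
363 (np.float64(14.0), np.float64(192.0)) (np.float64(146.0), np.float64(114.0)) -22.0
364 (np.float64(70.0), np.float64(182.0)) (np.float64(110.0), np.float64(121.0)) -22.4
390 (np.float64(185.0), np.float64(147.0)) (np.float64(122.0), np.float64(66.0)) -33.9
391 (np.float64(186.0), np.float64(16.0)) (np.float64(117.0), np.float64(34.0)) -34.3
392 (np.float64(147.0), np.float64(25.0)) (np.float64(66.0), np.float64(33.0)) -34.8
w1
117 (np.float64(0.0), np.float64(11.0)) (np.float64(229.0), np.float64(185.0)) -58.0
120 (np.float64(13.0), np.float64(41.0)) (np.float64(183.0), np.float64(119.0)) -55.9
121 (np.float64(9.0), np.
[... 731 characters left out ...]
t64(140.0)) -13.7
215 (np.float64(13.0), np.float64(126.0)) (np.float64(142.0), np.float64(120.0)) 16.4
216 (np.float64(56.0), np.float64(141.0)) (np.float64(127.0), np.float64(121.0)) 17.3
253 (np.float64(158.0), np.float64(25.0)) (np.float64(133.0), np.float64(211.0)) 48.5
254 (np.float64(172.0), np.float64(18.0)) (np.float64(130.0), np.float64(155.0)) 49.3
255 (np.float64(25.0), np.float64(23.0)) (np.float64(211.0), np.float64(99.0)) 50.2
256 (np.float64(18.0), np.float64(20.0)) (np.float64(155.0), np.float64(100.0)) 51.1
261 (np.float64(20.0), np.float64(19.0)) (np.float64(103.0), np.float64(157.0)) 55.5
262 (np.float64(19.0), np.float64(19.0)) (np.float64(109.0), np.float64(177.0)) 56.4
```

Run:
```python
from h import *
P=[0.52785,0.01736,0.04177]
c=robot.camera("wrist")
c1=dict(c); c1["frame"]=cv2.imread("pics/w1.png"); c1["origin"]=np.array([0.45217023,0.10450824,0.35618564]); c1["orientation"]=np.array([ 0.68640377,-0.09912356,-0.10326304,0.71299448])
mods=[(0,y,.074) for y in (.092,.046,0,-.046,-.092)]+[(0,.14,.086),(0,-.14,.086)]
for n,k in (("now",c),("w1",c1)):
    o=orange(k["frame"],20); obs=[]
    for m in mods:
        if n=="now" and m[1]==.092: continue
        p=proj(k,b2w(P,m)); b=min(o,key=lambda q:np.hypot(*(q[0]-p)))
        if np.hypot(*(b[0]-p))<12 and b[2][0]>0 and b[2][0]+b[2][2]<560: obs.append((0,m,b[0])); print(m,b[0].round(1),(b[0]-p).round(1))
    print(n,fit([k],obs,P).x)
```

```text
(0, 0.046, 0.074) [363. 206.] [ 0.7 -8.2]
(0, -0.046, 0.074) [511.1 215.5] [0.4 1. ]
(0, 0.14, 0.086) [207.6 216.9] [ 0.7 -3.1]
now [0.52820621 0.01695657 0.02840278]
(0, 0.092, 0.074) [292.2 192.3] [ 0.8 -2.3]
(0, 0.046, 0.074) [232.3 193.7] [ 0.7 -1.1]
(0, 0, 0.074) [172.4 193.4] [ 0.6 -1.6]
(0, -0.046, 0.074) [112.4 193.9] [ 0.5 -1.3]
(0, -0.092, 0.074) [ 52.5 194.5] [ 0.4 -1. ]
(0, 0.14, 0.086) [357.2 193. ] [ 0.6 -5.3]
w1 [0.52647129 0.01780465 0.05156611]
```

Emit:
servo_tool(plan=[[[-1,0.25,0.02,-0.5,0],[-1,0,0,-2,0],[-1,0,0,-2,0],[-1,0,0,-2,0],[-1,0,0,-1,0],[-1,0,0,-0.5,0],[-1,0,0,-0.5,0],[-1,0,0,0,0],[-1,0,0,0,0]]])

```text
time_s: 8.27
tcp_pos: [0.5263, 0.1092, 0.0709]
tool_rot: [-0.0, 1.0, 0.021, 0.0]
wrist_force: [0.2, -0.2, -1.3]
finger_gap: 0.017
grip_force: 59.3
```

Emit:
servo_tool(plan=[[[-1,0,0,-0.6,0],[-1,0,0,-0.6,0],[-1,0,0,-0.6,0],[-1,0,0,-0.5,0],[-1,0,0,-0.3,0],[-1,0,0,0,0]]])

```text
time_s: 8.77
tcp_pos: [0.5258, 0.109, 0.0457]
tool_rot: [-0.001, 1.0, 0.021, -0.0]
wrist_force: [-11.5, -1.3, 22.5]
finger_gap: 0.0172
grip_force: 63.0
```

Emit:
servo_tool(plan=[[[-0.25,0,0,0,0],[-0.25,0,0,0,0],[-0.25,0,0,0,0],[-0.25,0,0,0,0],[-0.25,0,0,1,0],[-0.25,0,0,3,0],[-0.25,0.15,-1.15,3,0],[-0.25,0,-1.15,2,0],[-0.25,0,-1.15,0,0],[-0.25,0,-1.15,0,0],[-0.25,0,0,0,0],[-0.25,0,0,0,0]]])

```text
time_s: 9.77
tcp_pos: [0.5267, 0.0626, 0.1335]
tool_rot: [0.0, 1.0, 0.02, -0.001]
wrist_force: [0.2, 0.4, 0.3]
finger_gap: 0.0322
grip_force: 0.0
```

Run:
```python
from h import *
P=[0.5274,0.01736,0.04177]
s=robot.state(); print(s["tcp_pos"],yaw(s))
c=robot.camera("wrist"); fr=c["frame"].copy()
for y in (.092,.046,0,-.046,-.092):
    q=np.array([proj(c,b2w(P,(x*.05,y+k*.009,.074))) for x,k in [(-1,-1),(1,-1),(1,1),(-1,1)]])
    cv2.polylines(fr,[np.round(q).astype(int)],1,(0,255,0),1)
cv2.imwrite("pics/w3o.png",fr); cv2.imwrite("pics/w3.png",c["frame"])
```

```text
[0.52665393 0.06256209 0.13348809] -87.69508806222107
```

View pics/w3o.png

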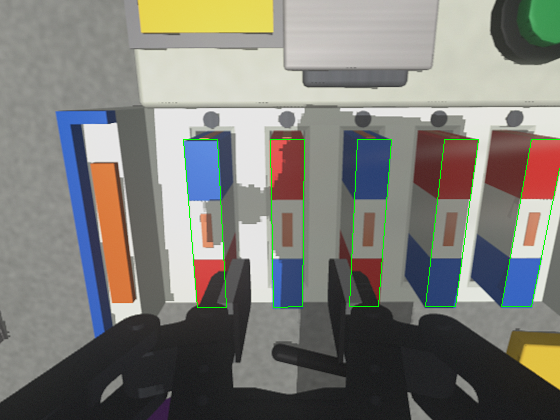

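The flipped cassette in slot +92 sits level with its neighbours: its outline matches at rows 140–305 near col 208, with blue towards the head. Next is slot +46.

Emit:
servo_tool(plan=[[[-0.25,-0.08,0.07,-1.75,0.002],[-0.25,0,0,-2,0],[-0.25,0,0,-2,0],[-0.25,0,0,-2,0],[-0.25,0,0,-1,0],[-0.25,0,0,0,0],[-0.25,0,0,0,0]]])

```text
time_s: 10.4
tcp_pos: [0.5262, 0.0641, 0.0464]
tool_rot: [0.0, 1.0, 0.022, -0.001]
wrist_force: [-0.6, -0.1, 0.4]
finger_gap: 0.0318
grip_force: 0.0
```

Emit:
servo_tool(plan=[[[-0.25,0,0,0,0]]])

```text
time_s: 10.48
tcp_pos: [0.5272, 0.064, 0.0476]
tool_rot: [-0.0, 1.0, 0.022, 0.001]
wrist_force: [0.2, 0.2, 0.2]
finger_gap: 0.0322
grip_force: 0.0
```

Emit:
servo_tool(plan=[[[-1,0,0,0,0],[-1,0,0,0,0],[-1,0,0,0,0],[-1,0,0,0,0],[-1,0,0,0,0],[-1,0,0,0,0]]])

```text
time_s: 10.98
tcp_pos: [0.5276, 0.064, 0.048]
tool_rot: [-0.0, 1.0, 0.022, 0.001]
wrist_force: [-0.4, -0.3, 7.1]
finger_gap: 0.0168
grip_force: 59.6
```

Emit:
servo_tool(plan=[[[-1,0,0,1,0],[-1,0,0,2.5,0],[-1,0,0,2.5,0],[-1,0,0,2.5,0],[-1,0,0,2.5,0],[-1,0,0,0,0.12],[-1,0,0,0,0.12],[-1,0,0,0,0.12],[-1,0,0,0,0.12],[-1,0,0,0,0.12],[-1,0,0,0,0.12],[-1,0,0,0,0.12],[-1,0,0,0,0.12],[-1,0,0,0,0.12],[-1,0,0,0,0.12],[-1,0,0,0,0.12],[-1,0,0,0,0.12],[-1,0,0,0,0.12],[-1,0,0,0,0.12],[-1,0,0,0,0.12]]])

```text
time_s: 12.65
tcp_pos: [0.5263, 0.0636, 0.1574]
tool_rot: [0.0, 0.602, 0.798, -0.0]
wrist_force: [-0.0, -0.3, -0.1]
finger_gap: 0.017
grip_force: 59.3
```

Emit:
servo_tool(plan=[[[-1,0,0,0,0.122],[-1,0,0,0,0.122],[-1,0,0,0,0.122],[-1,0,0,0,0.122],[-1,0,0,0,0.122],[-1,0,0,0,0.122],[-1,0,0,0,0.122],[-1,0,0,0,0.122],[-1,0,0,0,0.122],[-1,0,0,0,0.122],[-1,0,0,0,0.122],[-1,0,0,0,0],[-1,0,0,0,0],[-1,0,0,0,0],[-1,0,0,0,0]]])

```text
time_s: 13.9
tcp_pos: [0.5265, 0.0638, 0.1569]
tool_rot: [0.0, -0.021, 1.0, -0.0]
wrist_force: [0.0, -0.5, -1.2]
finger_gap: 0.017
grip_force: 59.3
```

Run:
```python
from h import *
offs()
c=robot.camera("wrist"); s=robot.state(); print(np.round(s["q"],2)); cv2.imwrite("pics/w4.png",c["frame"])
P=[0.5274,0.01736,0.04177]
for y in (0.092,0.,-.046):
    p=proj(c,b2w(P,(0,y,.074))); b=min(orange(c["frame"],15),key=lambda q:np.hypot(*(q[0]-p))); print(y,p,b[0],b[2])
```

```text
tcp [0.5265 0.0638 0.1569] bank xy [0.0006 0.0465] yaw 92.4
[(146, 'wr', np.float64(-59.1)), (268, 'rw', np.float64(-18.9)), (357, 'wb', np.float64(15.9)), (392, 'bw', np.float64(31.1))]
[-0.48  0.23  0.35  1.75 -0.09  1.17  1.51]
0.092 [361.84606876 218.07619863] [361.75229358 216.        ] [357 202  10  30]
0.0 [214.93392813 218.06026442] [214.85425101 217.61133603] [210 203  10  30]
-0.046 [141.43580622 218.05229275] [141.21487603 217.91322314] [136 204  12  29]
```

Emit:
servo_tool(plan=[[[-1,0.08,-0.05,-0.5,0],[-1,0,0,-2,0],[-1,0,0,-2,0],[-1,0,0,-2,0],[-1,0,0,-1,0],[-1,0,0,-0.5,0],[-1,0,0,-0.5,0],[-1,0,0,0,0],[-1,0,0,0,0]]])

```text
time_s: 14.75
tcp_pos: [0.5278, 0.0634, 0.0724]
tool_rot: [0.0, -0.022, 1.0, 0.0]
wrist_force: [-0.6, 0.3, -0.5]
finger_gap: 0.0171
grip_force: 59.3
```

Emit:
servo_tool(plan=[[[-1,0,0,-0.6,0],[-1,0,0,-0.6,0],[-1,0,0,-0.6,0],[-1,0,0,-0.5,0],[-1,0,0,-0.2,0],[-1,0,0,0,0],[-1,0,0,0,0]]])

```text
time_s: 15.33
tcp_pos: [0.5273, 0.0634, 0.0478]
tool_rot: [0.0, -0.022, 1.0, 0.0]
wrist_force: [-7.2, -0.5, 14.6]
finger_gap: 0.0171
grip_force: 62.0
```

Emit:
servo_tool(plan=[[[-0.25,0,0,0,0],[-0.25,0,0,0,0],[-0.25,0,0,0,0],[-0.25,0,0,0,0],[-0.25,0,0,1,0],[-0.25,0,0,3,0],[-0.25,0.05,-2.3,3,0],[-0.25,0.05,-2.3,2,0],[-0.25,0.05,-2.3,0,0],[-0.25,0.05,-2.3,0,0],[-0.25,0,0,0,0],[-0.25,0,0,0,0],[-0.25,0,0,0,0]]])

```text
time_s: 16.42
tcp_pos: [0.5294, -0.028, 0.1371]
tool_rot: [0.0, -0.022, 1.0, 0.0]
wrist_force: [0.5, 0.1, -0.3]
finger_gap: 0.0323
grip_force: 0.0
```

```bash
cat >> h.py <<'E'
def over(name):
    P=[0.5274,0.01736,0.04177]
    s=robot.state(); print(np.round(s["tcp_pos"],4),yaw(s),np.round(s["q"],2))
    c=robot.camera("wrist"); fr=c["frame"].copy(); o=orange(fr,15)
    for y in (.092,.046,0,-.046,-.092):
        q=np.array([proj(c,b2w(P,(x*.05,y+k*.009,.074))) for x,k in [(-1,-1),(1,-1),(1,1),(-1,1)]])
        cv2.polylines(fr,[np.round(q).astype(int)],1,(0,255,0),1)
        p=proj(c,b2w(P,(0,y,.074))); b=min(o,key=lambda q:np.hypot(*(q[0]-p))); print(y,p.round(1),b[0].round(1),b[2])
    cv2.imwrite(name,fr)
E
python3 -c "
from h import *
over('pics/w5.png')"
```

```text
[ 0.5294 -0.028   0.1371] 92.54635171006538 [-0.35  0.26  0.4   1.78 -0.11  1.13  1.7 ]
0.092 [527.1 230.8] [527.4 229.5] [520 214  16  32]
0.046 [447.5 230.6] [448.1 232.7] [442 217  13  31]
0 [367.9 230.4] [371.1 229.5] [365 214  10  32]
-0.046 [288.1 230.2] [288.2 238.6] [285 228   8  18]
-0.092 [208.3 230. ] [208.5 230. ] [203 215  12  31]
```

View pics/w5.png

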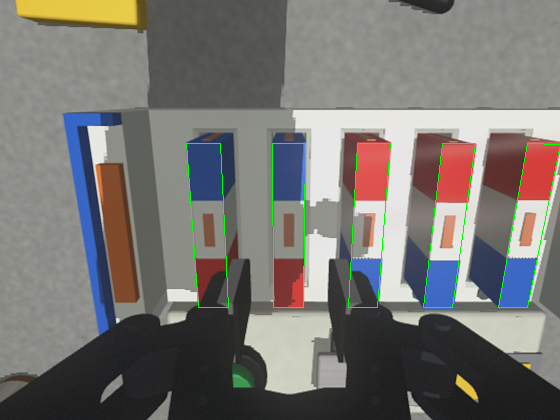

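The left-hand cassettes (slots +92, +46 and 0, at the right of this picture) now all have blue to the head, towards the image bottom, and are level. Slots −46 (col 288) and −92 (col 208) remain. Next is −46.

Emit:
servo_tool(plan=[[[-0.25,0,-0.05,-1.5,-0.002],[-0.25,0,0,-2.5,0],[-0.25,0,0,-2.5,0],[-0.25,0,0,-1.5,0],[-0.25,0,0,-1,0],[-0.25,0,0,0,0],[-0.25,0,0,0,0],[-0.25,0,0,0,0]]])

```text
time_s: 17.13
tcp_pos: [0.5302, -0.0289, 0.0479]
tool_rot: [0.001, -0.021, 1.0, -0.0]
wrist_force: [-0.6, -0.9, 0.5]
finger_gap: 0.0326
grip_force: 0.0
```

Emit:
servo_tool(plan=[[[-1,0,0,0,0],[-1,0,0,0,0],[-1,0,0,0,0],[-1,0,0,0,0],[-1,0,0,0,0],[-1,0,0,0,0]]])

```text
time_s: 17.63
tcp_pos: [0.5304, -0.029, 0.0481]
tool_rot: [0.001, -0.021, 1.0, 0.0]
wrist_force: [0.3, 0.8, 6.8]
finger_gap: 0.0171
grip_force: 59.5
```

Emit:
servo_tool(plan=[[[-1,0,0,1,0],[-1,0,0,2.5,0],[-1,0,0,2.5,0],[-1,0,0,2.5,0],[-1,0,0,2.5,0],[-1,0,0,0,-0.12],[-1,0,0,0,-0.12],[-1,0,0,0,-0.12],[-1,0,0,0,-0.12],[-1,0,0,0,-0.12],[-1,0,0,0,-0.12],[-1,0,0,0,-0.12],[-1,0,0,0,-0.12],[-1,0,0,0,-0.12],[-1,0,0,0,-0.12],[-1,0,0,0,-0.12],[-1,0,0,0,-0.12],[-1,0,0,0,-0.12],[-1,0,0,0,-0.12],[-1,0,0,0,-0.12]]])

```text
time_s: 19.3
tcp_pos: [0.5291, -0.0292, 0.1573]
tool_rot: [-0.0, 0.772, 0.636, 0.0]
wrist_force: [-0.1, -0.2, -1.2]
finger_gap: 0.0168
grip_force: 59.3
```

Emit:
servo_tool(plan=[[[-1,0,0,0,-0.122],[-1,0,0,0,-0.122],[-1,0,0,0,-0.122],[-1,0,0,0,-0.122],[-1,0,0,0,-0.122],[-1,0,0,0,-0.122],[-1,0,0,0,-0.122],[-1,0,0,0,-0.122],[-1,0,0,0,-0.122],[-1,0,0,0,-0.122],[-1,0,0,0,-0.122],[-1,0,0,0,0],[-1,0,0,0,0],[-1,0,0,0,0],[-1,0,0,0,0]]])

```text
time_s: 20.55
tcp_pos: [0.5293, -0.0291, 0.1569]
tool_rot: [-0.0, 1.0, 0.022, 0.0]
wrist_force: [0.7, -0.0, -0.9]
finger_gap: 0.017
grip_force: 59.3
```

```bash
python3 -c "
from h import *
offs()"
```

```text
tcp [ 0.5293 -0.0292  0.1569] bank xy [-0.0005 -0.0465] yaw -87.48
[(150, 'wb', np.float64(55.0)), (268, 'bw', np.float64(15.9)), (358, 'wr', np.float64(-19.5)), (391, 'rw', np.float64(-33.9))]
```

Emit:
servo_tool(plan=[[[-1,0.12,0.05,-0.5,0],[-1,0,0,-2,0],[-1,0,0,-2,0],[-1,0,0,-2,0],[-1,0,0,-1,0],[-1,0,0,-0.5,0],[-1,0,0,-0.5,0],[-1,0,0,0,0],[-1,0,0,0,0]]])

```text
time_s: 21.35
tcp_pos: [0.5337, -0.0286, 0.0737]
tool_rot: [-0.0, 1.0, 0.021, 0.003]
wrist_force: [4.4, 1.2, 5.7]
finger_gap: 0.0168
grip_force: 61.9
```

Emit:
servo_tool(plan=[[[-1,0,0,-0.6,0],[-1,0,0,-0.6,0],[-1,0,0,-0.6,0],[-1,0,0,-0.5,0],[-1,0,0,-0.2,0],[-1,0,0,0,0],[-1,0,0,0,0]]])

```text
time_s: 21.93
tcp_pos: [0.5423, -0.0285, 0.0574]
tool_rot: [-0.002, 1.0, 0.021, 0.012]
wrist_force: [-2.4, 4.9, 69.6]
finger_gap: 0.0168
grip_force: 79.0
```

Emit:
servo_tool(plan=[[[-1,0,0,0.6,0],[-1,0,0,1,0],[-1,0,0,2,0],[-1,0,0,2.5,0],[-1,0,0,2.5,0],[-1,0,0,2.3,0],[-1,0,0,0,0],[-1,0,0,0,0],[-1,0,0,0,0]]])

```text
time_s: 22.68
tcp_pos: [0.5298, -0.0285, 0.155]
tool_rot: [-0.0, 1.0, 0.021, -0.001]
wrist_force: [-0.5, 0.3, -2.2]
finger_gap: 0.0169
grip_force: 68.6
```

```bash
python3 -c "
from h import *
offs(); over('pics/w6.png')
c=robot.camera('side'); cv2.imwrite('pics/s6.png',cv2.resize(c['frame'][100:310,150:430],None,fx=2,fy=2))
a=cv2.imread('pics/w6.png'); cv2.imwrite('pics/m6.png',np.vstack([cv2.resize(a,(400,300)),cv2.resize(cv2.imread('pics/s6.png'),(400,300))]))"
```

```text
tcp [ 0.5296 -0.0285  0.1546] bank xy [-0.0002 -0.0458] yaw -87.59
[(159, 'wb', np.float64(52.8)), (252, 'bw', np.float64(22.1)), (358, 'wr', np.float64(-19.1)), (392, 'rw', np.float64(-34.1))]
[ 0.5296 -0.0285  0.1546] -87.5864867934883 [-0.74  0.31  0.89  1.77 -0.26  1.19 -1.3 ]
0.092 [ 66.3 215.4] [ 66.8 217.4] [ 60 203  14  30]
0.046 [140.5 215.5] [140.1 214.9] [134 200  13  31]
0 [214.7 215.6] [214.6 216.6] [210 202  10  30]
-0.046 [288.9 215.7] [214.6 216.6] [210 202  10  30]
-0.092 [363.2 215.7] [363.9 204.9] [360 202   9  10]
```

View pics/m6.png

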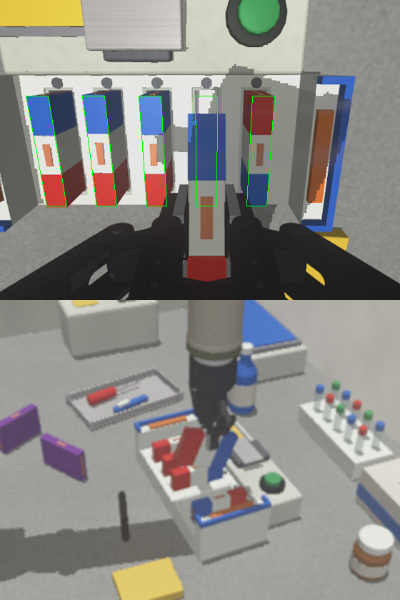

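The cassette jammed and pitched in the grip, blue end up: in the wrist view its top spans rows 159–358, and the side view shows it tilted. I'll stand it on the free table right of the bank at about (0.52, −0.22), let it settle flat, and regrasp it.

Emit:
servo_tool(plan=[[[-1,0,0,2.5,0],[-1,0,0,1.5,0],[-1,-0.2,-3.2,0,0],[-1,-0.2,-3.2,0,0],[-1,-0.2,-3.2,0,0],[-1,-0.2,-3.2,0,0],[-1,-0.2,-3.2,0,0],[-1,0,-3.2,-1,0],[-1,0,0,-3,0],[-1,0,0,-3,0],[-1,0,0,-3,0],[-1,0,0,-1,0],[-1,0,0,0,0],[-1,0,0,0,0],[-1,0,0,0,0]]])

```text
time_s: 24.08
tcp_pos: [0.5215, -0.2212, 0.0874]
tool_rot: [0.0, 1.0, 0.021, 0.001]
wrist_force: [0.9, -1.0, -0.2]
finger_gap: 0.0172
grip_force: 68.6
```

```bash
python3 -c "
from h import *
s=robot.state(); print(s['tcp_pos'],s['wrist_force'])
c=robot.camera('side'); cv2.imwrite('pics/s7.png',cv2.resize(c['frame'][120:350,200:460],None,fx=3,fy=2.6))
print([proj(c,[s['tcp_pos'][0]+dx,s['tcp_pos'][1],0]) for dx in (-.05,0,.05)])"
```

```text
[ 0.52149738 -0.22121702  0.08743347] [ 0.93358051 -1.01159385 -0.16425127]
[array([303.32048735, 306.44548282]), array([322.67060359, 300.4467557 ]), array([341.48164155, 294.61514816])]
```

View pics/s7.png

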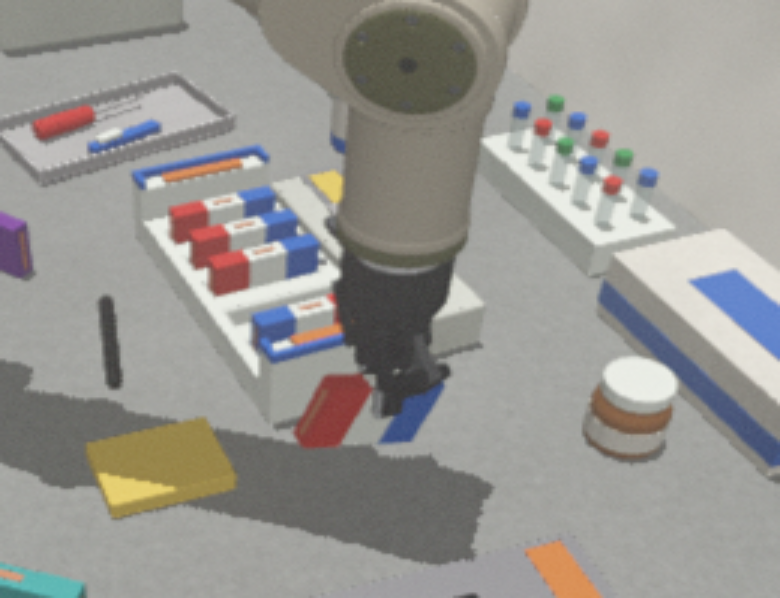

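Emit:
servo_tool(plan=[[[-1,0,0,-1.5,0],[-1,0,0,-1,0],[-1,0,0,-0.5,0],[-1,0,0,-0.3,0],[-1,0,0,0,0],[-1,0,0,0,0]]])

```text
time_s: 24.63
tcp_pos: [0.5207, -0.2208, 0.0531]
tool_rot: [0.0, 1.0, 0.021, 0.0]
wrist_force: [0.3, 0.8, -1.6]
finger_gap: 0.017
grip_force: 68.6
```

Emit:
servo_tool(plan=[[[-1,0,0,-0.2,0],[-1,0,0,-0.2,0],[-1,0,0,-0.2,0],[-1,0,0,0,0]]])

```text
time_s: 24.97
tcp_pos: [0.5212, -0.2214, 0.0502]
tool_rot: [-0.001, 1.0, 0.021, 0.001]
wrist_force: [-13.2, 5.6, 33.4]
finger_gap: 0.0168
grip_force: 73.4
```

Emit:
servo_tool(plan=[[[-1,0,0,0.2,0],[-0.5,0,0,0,0],[-0.45,0,0,0,0],[-0.4,0,0,0,0],[-0.4,0,0,0,0],[-0.4,0,0,0,0],[-0.35,0,0,0,0],[-0.25,0,0,0,0],[-0.25,0,0,0,0],[-0.25,0,0,2,0],[-0.25,0,0,3,0],[-0.25,0,0,3,0],[-0.25,0,0,1,0],[-0.25,0,0,0,0],[-0.25,0,0,0,0],[-0.25,0,0,0,0]]])

```text
time_s: 26.3
tcp_pos: [0.52, -0.2201, 0.1376]
tool_rot: [-0.0, 1.0, 0.021, -0.001]
wrist_force: [0.7, 0.2, 0.1]
finger_gap: 0.0319
grip_force: 0.0
```

```bash
python3 -c "
from h import *
s=robot.state(); print(s['tcp_pos'],yaw(s))
c=robot.camera('wrist'); cv2.imwrite('pics/w8.png',c['frame']); t=robot.camera('top')
b=cv2.resize(t['frame'][130:290,200:440],(560,373)); cv2.imwrite('pics/m8.png',cv2.resize(np.vstack([c['frame'],b]),(420,595)))
for z in (.066,): print([proj(c,[s['tcp_pos'][0]+d,s['tcp_pos'][1],z]).round(0) for d in (-.05,0,.05)])
for ce,a,b in orange(c['frame'],15): print(ce.round(1),a,b,onz(c,*ce,.066))
"
```

```text
[ 0.52002272 -0.22008072  0.13757457] -87.5879832104943
[array([285., 295.]), array([289., 220.]), array([293., 135.])]
[518.4  95.5] 3848 [473  69  87  54] [ 0.59630343 -0.34136138  0.066     ]
[107.5 195.1] 3712 [ 85 124  45 146] [ 0.53074516 -0.11342226  0.066     ]
[291.3 168.3] 42 [288 161   8  13] [ 0.55120126 -0.22019537  0.066     ]
[ 30.9 195.4] 343 [ 23 179  17  34] [ 0.52861146 -0.06855372  0.066     ]
[292.5 257.1] 233 [289 243   9  29] [ 0.49607742 -0.22337605  0.066     ]
[466.1 387.3] 258 [455 374  24  28] [ 0.40406406 -0.34700446  0.066     ]
```

View pics/m8.png

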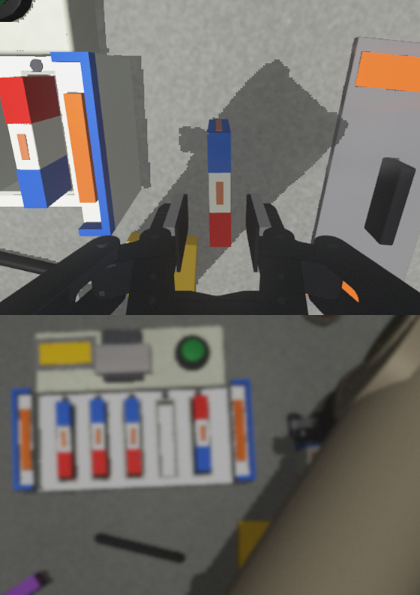

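The cassette now stands flat on the table, with its label at (292,257) in the wrist view and blue to the head. Slot −46 is empty and clean. I'll measure the cassette's centre and regrasp it there.

Run:
```python
from h import *
c=robot.camera("wrist"); hsv=cv2.cvtColor(c["frame"],cv2.COLOR_BGR2HSV).astype(float)
for u in (282,301):
    g=np.median(hsv[150:345,u-2:u+3,1],axis=1); v=np.median(hsv[150:345,u-2:u+3,2],axis=1)
    for r in range(2,len(g)-2):
        if abs(g[r+1]-g[r-1])>55 or abs(v[r+1]-v[r-1])>25: print(u,r+150,(g[r-1],g[r+1]),(v[r-1],v[r+1]),onz(c,u,r+150,.066).round(4)[:2])
```

```text
282 157 (np.float64(8.0), np.float64(42.0)) (np.float64(162.0), np.float64(129.0)) [ 0.5572 -0.2147]
282 158 (np.float64(12.0), np.float64(129.0)) (np.float64(167.0), np.float64(102.0)) [ 0.5567 -0.2148]
282 159 (np.float64(42.0), np.float64(138.0)) (np.float64(129.0), np.float64(100.0)) [ 0.5561 -0.2148]
282 229 (np.float64(155.0), np.float64(7.0)) (np.float64(127.0), np.float64(145.0)) [ 0.5139 -0.2163]
282 230 (np.float64(168.0), np.float64(16.0)) (np.float64(126.0), np.float64(160.0)) [ 0.5133 -0.2164]
282 282 (np.float64(14.0), np.float64(72.0)) (np.float64(159.0), np.float64(138.0)) [ 0.4787 -0.2176]
282 283 (np.float64(14.0), np.float64(167.0)) (np.float64(164.0), np.float64(133.0)) [ 0.478  -0.2177]
282 284 (np.float64(72.0), np.float64(180.0)) (np.float64(138.0), np.float64(135.0)) [ 0.4773 -0.2177]
282 328 (np.float64(180.0), np.float64(44.0)) (np.float64(136.0), np.float64(103.0)) [ 0.4454 -0.2189]
282 329 (np.float64(151.0), np.float64(11.0)) (np.float64(125.0), np.float64(97.0)) [ 0.4447 -0.2189]
301 157 (np.float64(8.0), np.float64(88.0)) (np.float64(97.0), np.float64(9
[... 445 characters left out ...]
.float64(15.0), np.float64(84.0)) (np.float64(158.0), np.float64(134.0)) [ 0.4792 -0.2295]
301 283 (np.float64(14.0), np.float64(187.0)) (np.float64(163.0), np.float64(132.0)) [ 0.4785 -0.2296]
301 284 (np.float64(84.0), np.float64(176.0)) (np.float64(134.0), np.float64(134.0)) [ 0.4778 -0.2296]
301 328 (np.float64(177.0), np.float64(34.0)) (np.float64(137.0), np.float64(102.0)) [ 0.4459 -0.2312]
301 329 (np.float64(131.0), np.float64(8.0)) (np.float64(122.0), np.float64(95.0)) [ 0.4452 -0.2313]
301 332 (np.float64(10.0), np.float64(9.0)) (np.float64(99.0), np.float64(142.0)) [ 0.4429 -0.2314]
301 333 (np.float64(11.0), np.float64(8.0)) (np.float64(94.0), np.float64(155.0)) [ 0.4422 -0.2314]
```

Emit:
servo_tool(plan=[[[-0.25,-1.2,-0.15,0,0],[-0.25,-1.2,-0.1,-1,0],[-0.25,0,0,-2.5,0],[-0.25,0,0,-2.5,0],[-0.25,0,0,-2.3,0],[-0.25,0,0,-1.5,0],[-0.25,0,0,0,0],[-0.25,0,0,0,0],[-0.25,0,0,0,0]]])

```text
time_s: 27.2
tcp_pos: [0.4968, -0.2236, 0.0415]
tool_rot: [0.0, 1.0, 0.021, 0.0]
wrist_force: [0.7, 0.0, 0.9]
finger_gap: 0.0318
grip_force: 0.0
```

Emit:
servo_tool(plan=[[[-1,0,0,0,0],[-1,0,0,0,0],[-1,0,0,0,0],[-1,0,0,0,0],[-1,0,0,0,0],[-1,0,0,0,0]]])

```text
time_s: 27.7
tcp_pos: [0.4975, -0.2236, 0.0421]
tool_rot: [0.0, 1.0, 0.021, 0.001]
wrist_force: [-0.8, 0.1, 6.9]
finger_gap: 0.017
grip_force: 59.6
```

Emit:
servo_tool(plan=[[[-1,0,0,1,0],[-1,0,0,3,0],[-1,0,0,4,0],[-1,0,0,4,0],[-1,0,0,0,0],[-1,0,0,0,0],[-1,0,0,0,0]]])

```text
time_s: 28.28
tcp_pos: [0.4964, -0.2227, 0.161]
tool_rot: [-0.0, 1.0, 0.021, 0.0]
wrist_force: [-0.4, -0.6, -2.2]
finger_gap: 0.0167
grip_force: 58.8
```

```bash
python3 -c "
from h import *
offs(); print(robot.state()['q'].round(2))"
```

```text
tcp [ 0.496  -0.2225  0.1601] bank xy [-0.0419 -0.2383] yaw -87.58
[(144, 'wb', np.float64(15.7)), (262, 'bw', np.float64(-23.2)), (351, 'wr', np.float64(-58.1)), (391, 'rw', np.float64(-75.6))]
[-0.4   0.36  0.96  1.73 -0.32  1.21 -0.89]
```

Emit:
servo_tool(plan=[[[-1,0.56,3.23,0,0],[-1,0.56,3.23,0,0],[-1,0.56,3.23,0,0],[-1,0.56,3.23,0,0],[-1,0.56,3.23,0,0],[-1,0.56,3.23,0,0],[-1,0,0,-2.5,0],[-1,0,0,-2.5,0],[-1,0,0,-1.5,0],[-1,0,0,-0.7,0],[-1,0,0,0,0],[-1,0,0,0,0],[-1,0,0,0,0]]])

```text
time_s: 29.42
tcp_pos: [0.5306, -0.0297, 0.0896]
tool_rot: [0.0, 1.0, 0.021, 0.001]
wrist_force: [-0.7, -0.0, -2.2]
finger_gap: 0.0169
grip_force: 58.9
```

```bash
python3 -c "
from h import *
offs(); over('pics/w9.png')"
```

```text
tcp [ 0.5308 -0.0297  0.0898] bank xy [ 0.001  -0.0471] yaw -87.63
[(146, 'wb', np.float64(57.5)), (262, 'bw', np.float64(19.5)), (351, 'wr', np.float64(-15.0)), (391, 'rw', np.float64(-32.3))]
[ 0.5308 -0.0297  0.0898] -87.63294766033549 [-0.71  0.4   0.87  1.84 -0.35  1.06 -1.23]
0.092 [-16.1 261.6] [ 83.6 260.4] [ 74 241  20  40]
0.046 [ 84.5 261.6] [ 83.6 260.4] [ 74 241  20  40]
0 [185.2 261.6] [186.1 275.8] [180 264  13  19]
-0.046 [286.  261.7] [288.8 307.1] [281 283  16  50]
-0.092 [386.8 261.7] [387.4 262.2] [380 243  16  40]
```

View pics/w9.png

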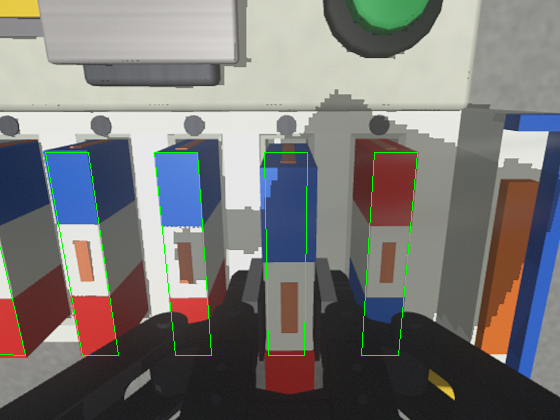

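Run:
```python
from h import *
c=robot.camera("wrist"); hsv=cv2.cvtColor(c["frame"],cv2.COLOR_BGR2HSV)
for r in (138,142,146,150,154): print(r,[(u,int(hsv[r,u,1]),int(hsv[r,u,2])) for u in range(252,326,4)])
P=[0.5274,0.01736,0.04177]; t=robot.state()["tcp_pos"]; print(t)
print("slot chamfer outline", [proj(c,b2w(P,(x,-.046+k*.014,.04))).round(1).tolist() for x,k in [(.055,1),(.055,-1)]],"inner top end",[proj(c,b2w(P,(.052,-.046+k*.011,.037))).round(1).tolist() for k in (1,-1)])
y=np.radians(yaw(robot.state())+90); a=np.array([np.cos(y),np.sin(y)]);n=np.array([-a[1],a[0]])
print("cass bottom end",[proj(c,[*(t[:2]+.05*a+k*.009*n),t[2]-.042]).round(1).tolist() for k in (1,-1)],"top",[proj(c,[*(t[:2]+.05*a+k*.009*n),t[2]+.024]).round(1).tolist() for k in (1,-1)])
```

```text
138 [(252, 1, 232), (256, 0, 232), (260, 14, 127), (264, 14, 198), (268, 14, 187), (272, 14, 188), (276, 11, 203), (280, 13, 203), (284, 11, 180), (288, 12, 128), (292, 10, 125), (296, 12, 126), (300, 12, 125), (304, 10, 126), (308, 13, 121), (312, 16, 131), (316, 14, 148), (320, 14, 147), (324, 16, 147)]
142 [(252, 1, 233), (256, 0, 232), (260, 15, 156), (264, 15, 199), (268, 16, 126), (272, 15, 153), (276, 3, 241), (280, 2, 243), (284, 15, 152), (288, 15, 153), (292, 13, 152), (296, 17, 153), (300, 17, 151), (304, 18, 153), (308, 17, 120), (312, 10, 129), (316, 16, 147), (320, 14, 146), (324, 12, 146)]
146 [(252, 1, 232), (256, 1, 232), (260, 16, 187), (264, 14, 197), (268, 52, 99), (272, 98, 99), (276, 97, 97), (280, 96, 96), (284, 90, 102), (288, 86, 101), (292, 90, 99), (296, 107, 95), (300, 111, 94), (304, 111, 94), (308, 56, 105), (312, 14, 131), (316, 12, 145), (320, 12, 145), (324, 12, 146)]
150 [(252, 0, 232), (256, 0, 232), (260, 15, 191), (264, 15, 198), (268, 96, 98), (272, 93, 99), (276, 99, 98), (280, 103, 99), (284, 86, 101), (288, 88, 99), (292, 88, 99), (296, 112, 96), (300, 109, 96), (304, 113, 95), (308, 119, 92), (312, 14, 131), (316, 11, 145), (320, 14, 145), (324, 12, 144)]
154 [(252, 0, 232), (256, 1, 232), (260, 15, 191), (264, 9, 163), (268, 98, 99), (272, 96, 98), (276, 104, 98), (280, 106, 99), (284, 84, 100), (288, 89, 100), (292, 88, 99), (296, 113, 95), (300, 110, 93), (304, 111, 94), (308, 112, 93), (312, 13, 115), (316, 12, 147), (320, 11, 145), (324, 12, 144)]
[ 0.53078236 -0.02944943  0.08970074]
slot chamfer outline [[258.6, 132.5], [314.5, 132.5]] inner top end [[265.1, 137.9], [308.1, 137.9]]
cass bottom end [[269.8, 141.4], [306.9, 141.4]] top [[259.4, 165.2], [316.1, 165.2]]
```

Emit:
servo_tool(plan=[[[-1,0,0.13,-0.4,0],[-1,0,0,-0.5,0],[-1,0,0,-0.3,0],[-1,0,0,0,0],[-1,0,0,0,0]]])

```text
time_s: 29.98
tcp_pos: [0.5298, -0.0281, 0.0764]
tool_rot: [0.0, 1.0, 0.021, -0.0]
wrist_force: [-0.2, -0.5, -0.7]
finger_gap: 0.0166
grip_force: 58.9
```

Emit:
servo_tool(plan=[[[-1,0,0,-0.3,0],[-1,0,0,0,0],[-1,0,0,0,0]]])

```text
time_s: 30.23
tcp_pos: [0.5301, -0.0281, 0.0737]
tool_rot: [0.0, 1.0, 0.021, -0.0]
wrist_force: [-0.9, 0.3, -1.3]
finger_gap: 0.0172
grip_force: 58.9
```

Emit:
servo_tool(plan=[[[-1,0,0,-0.4,0],[-1,0,0,-0.4,0],[-1,0,0,-0.4,0],[-1,0,0,0,0]]])

```text
time_s: 30.57
tcp_pos: [0.5295, -0.0279, 0.0608]
tool_rot: [0.0, 1.0, 0.021, -0.001]
wrist_force: [-1.0, 0.6, -1.2]
finger_gap: 0.0168
grip_force: 58.9
```

Emit:
servo_tool(plan=[[[-1,0,0,-0.4,0],[-1,0,0,-0.4,0],[-1,0,0,-0.2,0],[-1,0,0,0,0],[-1,0,0,0,0]]])

```text
time_s: 30.98
tcp_pos: [0.53, -0.0281, 0.0516]
tool_rot: [0.0, 1.0, 0.021, -0.0]
wrist_force: [-0.1, 0.3, -1.5]
finger_gap: 0.0169
grip_force: 58.9
```

Emit:
servo_tool(plan=[[[-1,0,0,-0.2,0],[-1,0,0,-0.1,0],[-1,0,0,0,0]]])

```text
time_s: 31.23
tcp_pos: [0.5306, -0.0281, 0.0501]
tool_rot: [-0.001, 1.0, 0.021, 0.0]
wrist_force: [-6.1, 1.1, 14.1]
finger_gap: 0.0168
grip_force: 60.9
```

Emit:
servo_tool(plan=[[[-0.25,0,0,0,0],[-0.25,0,0,0,0],[-0.25,0,0,0,0],[-0.25,0,0,0,0],[-0.25,0,0,1,0],[-0.25,0,0,3,0],[-0.25,0,0,3,0],[-0.25,0.12,-2.4,1.5,0],[-0.25,0,-2.25,0,0],[-0.25,0,0,0,0],[-0.25,0,0,0,0],[-0.25,0,0,0,0]]])

```text
time_s: 32.23
tcp_pos: [0.5312, -0.0741, 0.1339]
tool_rot: [-0.0, 1.0, 0.021, -0.0]
wrist_force: [-0.3, -0.3, -0.4]
finger_gap: 0.032
grip_force: 0.0
```

```bash
python3 -c "
from h import *
over('pics/w10.png')"
```

```text
[ 0.5312 -0.0741  0.1339] -87.61444670584306 [-0.65  0.36  0.91  1.78 -0.31  1.15 -1.18]
0.092 [-34.7 226.4] [ 45.1 225.8] [ 37 210  17  33]
0.046 [ 46.3 226.4] [ 45.1 225.8] [ 37 210  17  33]
0 [127.3 226.5] [126.7 227.4] [120 212  14  32]
-0.046 [208.4 226.5] [204.5 225.2] [202 210  11  33]
-0.092 [289.5 226.6] [289.4 238.1] [285 230   9  14]
```

Emit:
servo_tool(plan=[[[-0.25,0,-0.04,-1.7,0],[-0.25,0,0,-2.5,0],[-0.25,0,0,-2.5,0],[-0.25,0,0,-1.2,0],[-0.25,0,0,-0.8,0],[-0.25,0,0,0,0],[-0.25,0,0,0,0],[-0.25,0,0,0,0]]])

```text
time_s: 32.95
tcp_pos: [0.5322, -0.075, 0.0479]
tool_rot: [0.0, 1.0, 0.021, 0.001]
wrist_force: [-0.2, 0.1, 0.6]
finger_gap: 0.0321
grip_force: 0.0
```

Emit:
servo_tool(plan=[[[-1,0,0,0,0],[-1,0,0,0,0],[-1,0,0,0,0],[-1,0,0,0,0],[-1,0,0,0,0],[-1,0,0,0,0]]])

```text
time_s: 33.45
tcp_pos: [0.5323, -0.075, 0.048]
tool_rot: [-0.0, 1.0, 0.021, 0.001]
wrist_force: [-0.6, 0.1, 6.4]
finger_gap: 0.0166
grip_force: 59.5
```

Emit:
servo_tool(plan=[[[-1,0,0,1,0],[-1,0,0,2.5,0],[-1,0,0,2.5,0],[-1,0,0,2.5,0],[-1,0,0,2.5,0],[-1,0,0,0,0.12],[-1,0,0,0,0.12],[-1,0,0,0,0.12],[-1,0,0,0,0.12],[-1,0,0,0,0.12],[-1,0,0,0,0.12],[-1,0,0,0,0.12],[-1,0,0,0,0.12],[-1,0,0,0,0.12],[-1,0,0,0,0.12],[-1,0,0,0,0.12],[-1,0,0,0,0.12],[-1,0,0,0,0.12],[-1,0,0,0,0.12],[-1,0,0,0,0.12]]])

```text
time_s: 35.12
tcp_pos: [0.5311, -0.0753, 0.1575]
tool_rot: [0.0, 0.603, 0.798, -0.0]
wrist_force: [0.9, 0.4, -1.8]
finger_gap: 0.0173
grip_force: 59.3
```

Emit:
servo_tool(plan=[[[-1,0,0,0,0.122],[-1,0,0,0,0.122],[-1,0,0,0,0.122],[-1,0,0,0,0.122],[-1,0,0,0,0.122],[-1,0,0,0,0.122],[-1,0,0,0,0.122],[-1,0,0,0,0.122],[-1,0,0,0,0.122],[-1,0,0,0,0.122],[-1,0,0,0,0.122],[-1,0,0,0,0],[-1,0,0,0,0],[-1,0,0,0,0],[-1,0,0,0,0]]])

```text
time_s: 36.37
tcp_pos: [0.5313, -0.0751, 0.1569]
tool_rot: [0.0, -0.02, 1.0, -0.0]
wrist_force: [0.7, 0.7, -1.7]
finger_gap: 0.0168
grip_force: 59.3
```

Emit:
servo_tool(plan=[[[-1,0,0,-2.5,0],[-1,0,0,-2.5,0],[-1,0,0,-1.5,0],[-1,0,0,0,0],[-1,0,0,0,0],[-1,0,0,0,0]]])

```text
time_s: 36.87
tcp_pos: [0.5321, -0.0751, 0.0929]
tool_rot: [0.001, -0.021, 1.0, -0.0]
wrist_force: [1.0, -0.3, -0.9]
finger_gap: 0.0166
grip_force: 59.3
```

```bash
python3 -c "
from h import *
offs(); c=robot.camera('wrist'); cv2.imwrite('pics/w11.png',c['frame'])
P=[0.5274,0.01736,0.04177]; t=robot.state()['tcp_pos']
print('slot chamfer', [proj(c,b2w(P,(-.055,-.092+k*.014,.04))).round(1).tolist() for k in (1,-1)],'inner',[proj(c,b2w(P,(-.052,-.092+k*.011,.037))).round(1).tolist() for k in (1,-1)])
hsv=cv2.cvtColor(c['frame'],cv2.COLOR_BGR2HSV)
for r in (130,134,138,142,146,150,154): print(r,[(u,int(hsv[r,u,1]),int(hsv[r,u,2])) for u in range(250,326,5)])
"
```

```text
tcp [ 0.5324 -0.0751  0.0932] bank xy [ 0.0006 -0.0926] yaw 92.38
[(144, 'wr', np.float64(-60.0)), (265, 'rw', np.float64(-20.4)), (355, 'wb', np.float64(14.5)), (392, 'bw', np.float64(30.6))]
slot chamfer [[317.9, 132.9], [263.0, 132.9]] inner [[311.6, 138.2], [269.2, 138.2]]
130 [(250, 14, 144), (255, 16, 144), (260, 16, 145), (265, 16, 145), (270, 12, 144), (275, 16, 146), (280, 14, 146), (285, 12, 144), (290, 14, 145), (295, 12, 143), (300, 12, 145), (305, 12, 145), (310, 12, 146), (315, 10, 146), (320, 0, 234), (325, 1, 232)]
134 [(250, 16, 144), (255, 16, 143), (260, 12, 144), (265, 11, 118), (270, 13, 118), (275, 17, 120), (280, 15, 119), (285, 15, 120), (290, 15, 120), (295, 11, 119), (300, 15, 120), (305, 11, 121), (310, 11, 120), (315, 12, 124), (320, 1, 236), (325, 1, 232)]
138 [(250, 14, 144), (255, 12, 143), (260, 12, 144), (265, 14, 129), (270, 15, 105), (275, 14, 131), (280, 15, 133), (285, 13, 133), (290, 15, 134), (295, 13, 135), (300, 13, 135), (305, 17, 135), (310, 9, 109), (315, 12, 132), (320, 1, 235), (325, 1, 231)]
142 [(250, 16, 144), (255, 16, 144), (260, 16,
[... 293 characters left out ...]
96), (275, 141, 96), (280, 135, 96), (285, 105, 97), (290, 103, 97), (295, 130, 98), (300, 124, 101), (305, 119, 101), (310, 26, 100), (315, 14, 132), (320, 1, 232), (325, 1, 232)]
150 [(250, 17, 146), (255, 14, 143), (260, 16, 144), (265, 16, 129), (270, 134, 97), (275, 131, 99), (280, 139, 97), (285, 107, 95), (290, 103, 99), (295, 116, 99), (300, 121, 99), (305, 118, 99), (310, 114, 101), (315, 13, 133), (320, 1, 232), (325, 1, 232)]
154 [(250, 14, 144), (255, 16, 145), (260, 16, 146), (265, 45, 113), (270, 138, 96), (275, 131, 97), (280, 135, 98), (285, 104, 98), (290, 106, 99), (295, 112, 98), (300, 125, 98), (305, 121, 99), (310, 111, 103), (315, 13, 133), (320, 1, 231), (325, 1, 231)]
```

Emit:
servo_tool(plan=[[[-1,0.03,0,-0.6,0],[-1,0,0,-0.5,0],[-1,0,0,-0.5,0],[-1,0,0,-0.4,0],[-1,0,0,0,0],[-1,0,0,0,0]]])

```text
time_s: 37.47
tcp_pos: [0.5316, -0.0749, 0.0715]
tool_rot: [-0.0, -0.021, 1.0, -0.0]
wrist_force: [0.5, -0.5, -1.6]
finger_gap: 0.0173
grip_force: 59.2
```

Emit:
servo_tool(plan=[[[-1,0,0,-0.2,0],[-1,0,0,0,0],[-1,0,0,0,0]]])

```text
time_s: 37.72
tcp_pos: [0.5316, -0.075, 0.0698]
tool_rot: [-0.0, -0.021, 1.0, -0.0]
wrist_force: [0.3, -0.7, -0.7]
finger_gap: 0.0172
grip_force: 59.2
```

Emit:
servo_tool(plan=[[[-1,0,0,-0.5,0],[-1,0,0,-0.5,0],[-1,0,0,-0.5,0],[-1,0,0,-0.4,0],[-1,0,0,-0.3,0],[-1,0,0,0,0],[-1,0,0,0,0]]])

```text
time_s: 38.3
tcp_pos: [0.5316, -0.075, 0.0481]
tool_rot: [-0.0, -0.021, 1.0, 0.0]
wrist_force: [-1.8, 0.1, 6.2]
finger_gap: 0.0168
grip_force: 60.2
```

Emit:
servo_tool(plan=[[[-0.25,0,0,0,0],[-0.25,0,0,0,0],[-0.25,0,0,0,0],[-0.25,0,0,0,0],[-0.25,0,0,1,0],[-0.25,0,0,3,0],[-0.25,0,0,3,0],[-0.25,0,0,4,0],[-0.25,-0.1,3,4,0],[-0.25,-0.1,3,0,0],[-0.25,-0.1,3,0,0],[-0.25,0,0,0,0],[-0.25,0,0,0,0],[-0.25,0,0,0,0]]])

```text
time_s: 39.47
tcp_pos: [0.5287, 0.0096, 0.1915]
tool_rot: [0.0, -0.021, 1.0, -0.0]
wrist_force: [-0.1, -0.2, 0.9]
finger_gap: 0.0324
grip_force: 0.0
```

```bash
python3 -c "
from h import *
over('pics/w12.png')"
```

```text
[0.5287 0.0096 0.1915] 92.42212812014756 [-0.39  0.2   0.36  1.71 -0.07  1.24  1.6 ]
0.092 [428.9 203.3] [428.7 199.1] [425 189   9  23]
0.046 [364.5 203.3] [364.4 203.7] [361 191   8  26]
0 [300.1 203.2] [299.9 196.7] [297 190   8  19]
-0.046 [235.7 203.2] [236.  203.3] [232 191   9  26]
-0.092 [171.2 203.1] [169.9 200.4] [166 188   9  26]
```

View pics/w12.png

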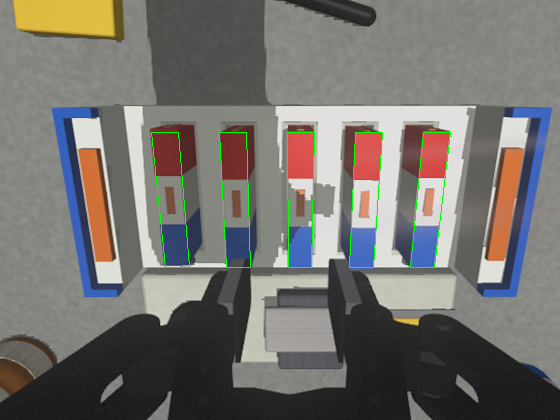

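All five cassettes show blue towards the head (image bottom) and sit level within their outlines. Next, find the cover.

```bash
cat >> h.py <<'E'
def cover(cam,zt=.009,show=None):
    c=robot.camera(cam); fr=cv2.resize(c["frame"],None,fx=3,fy=3,interpolation=cv2.INTER_CUBIC)
    h=cv2.cvtColor(fr,cv2.COLOR_BGR2HSV); m=cv2.inRange(h,(6,110,60),(18,255,255)); 
    cn,_=cv2.findContours(m,cv2.RETR_EXTERNAL,cv2.CHAIN_APPROX_NONE)
    for k in sorted(cn,key=cv2.contourArea)[::-1][:5]:
        if cv2.contourArea(k)<400: continue
        p=(k[:,0]+.5)/3-.5; w=np.array([onz(c,*q,zt)[:2] for q in p])
        (cx,cy),(a,b),an=cv2.minAreaRect((w*1000).astype(np.float32)); print("orange",np.round([cx,cy,a,b,an],1),"px",p.mean(0).round(0), "touch",p.min(0).round(0),p.max(0).round(0))
    if show: cv2.imwrite(show,c["frame"])
    return c
E
python3 -c "
from h import *
c=cover('top',show='pics/t13.png'); print(robot.search_frame('cover','top'))"
```

```text
orange [ 358.2 -383.   101.2   32.1   87.1] px [441. 272.] touch [420. 264.] [462. 279.]
orange [ 597.8 -395.4  101.6   32.3   87.5] px [442. 175.] touch [421. 168.] [462. 182.]
orange [532.2 170.4  85.3  15.7   2.1] px [214. 200.] touch [211. 184.] [218. 218.]
orange [ 545.8 -132.2   85.5   14.4    2.3] px [336. 195.] touch [333. 178.] [340. 212.]
[{'box': [417.8, 164.1, 465.3, 282.7], 'conf': 0.7}]
```

Emit:
servo_tool(plan=[[[0,-0.36,-2.85,0,-0.0067],[0,-0.36,-2.85,0,-0.0067],[0,-0.36,-2.85,0,-0.0067],[0,-0.36,-2.85,0,-0.0067],[0,-0.36,-2.85,0,-0.0067],[0,-0.36,-2.85,0,-0.0067],[0,-0.36,-2.85,0,-0.0067],[0,-0.36,-2.85,0,-0.0067],[0,-0.36,-2.85,0,-0.0067],[0,-0.36,-2.85,0,-0.0067],[0,-0.36,-2.85,0,-0.0067],[0,-0.36,-2.85,0,-0.0067],[0,-0.36,-2.85,0,-0.0067],[0,-0.36,-2.85,0,-0.0067],[0,0,0,0,0],[0,0,0,0,0],[0,0,0,0,0],[0,0,0,0,0]]])

```text
time_s: 41.12
tcp_pos: [0.4787, -0.3881, 0.1909]
tool_rot: [-0.0, 0.025, 1.0, 0.0]
wrist_force: [-0.6, -0.3, -0.4]
finger_gap: 0.0428
grip_force: 0.0
```

```bash
python3 -c "
from h import *
s=robot.state(); print(s['tcp_pos'],yaw(s),s['q'].round(2))
c=cover('wrist',show='pics/w14.png'); 
hsv=cv2.cvtColor(c['frame'],cv2.COLOR_BGR2HSV); m=(hsv[...,2]<70).astype(np.uint8); m[260:]=0
n,l,st,ce=cv2.connectedComponentsWithStats(m)
for i in range(1,n):
    if st[i,4]>800: print(st[i],ce[i].round(1),onz(c,*ce[i],.041))
cv2.imwrite('pics/w14.png',cv2.line(c['frame'],(0,0),(1,1),(0,0,0)))
"
```

```text
[ 0.47872499 -0.38809201  0.19091791] 87.10107696858043 [ 0.2   0.43  0.59  1.48 -0.24  1.31  2.33]
orange [ 356.7 -383.6  100.5   30.3   87.1] px [287.  32.] touch [222.  12.] [351.  54.]
orange [ 596.4 -395.4  101.5   30.5   87.1] px [288. 304.] touch [235. 290.] [340. 318.]
orange [ 734.6 -247.2   30.5   17.6   87. ] px [431. 415.] touch [419. 406.] [447. 419.]
[ 278  136   19  101 1712] [286.9 185.9] [ 0.47246854 -0.38946048  0.041     ]
```

View pics/w14.png

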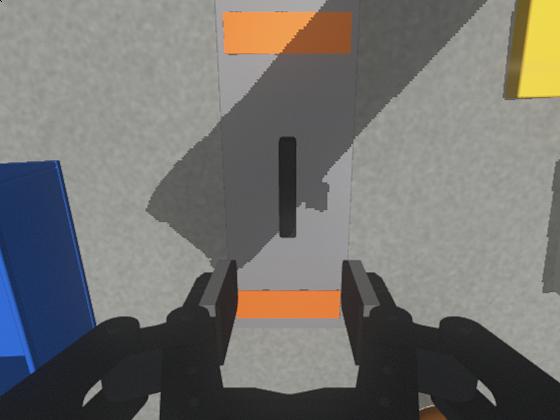

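The cover lies square to the gripper. Its black rib is at (287,186) and its orange ends at (287,32) and (288,304).

Emit:
servo_tool(plan=[[[0,-0.17,-0.12,-3,0],[0,0,0,-3.5,0],[0,0,0,-3.5,0],[0,0,0,-3.5,0],[0,0,0,-2.5,0],[0,0,0,-1.2,0],[0,0,0,0,0],[0,0,0,0,0],[0,0,0,0,0]]])

```text
time_s: 41.92
tcp_pos: [0.478, -0.391, 0.0213]
tool_rot: [0.001, 0.026, 1.0, -0.001]
wrist_force: [0.5, -0.6, -0.2]
finger_gap: 0.0427
grip_force: 0.0
```

Emit:
servo_tool(plan=[[[0,0,0,0,0]]])

```text
time_s: 42.0
tcp_pos: [0.478, -0.3911, 0.0214]
tool_rot: [0.002, 0.026, 1.0, -0.001]
wrist_force: [0.4, 0.1, -0.3]
finger_gap: 0.0425
grip_force: 0.0
```

Emit:
servo_tool(plan=[[[0,-0.1,0.15,-0.6,0],[0,0,0,0,0],[0,0,0,0,0],[-1,0,0,0,0],[-1,0,0,0,0],[-1,0,0,0,0],[-1,0,0,0,0],[-1,0,0,0,0],[-1,0,0,0,0],[-1,0,0,0,0]]])

```text
time_s: 42.83
tcp_pos: [0.4759, -0.3889, 0.0134]
tool_rot: [0.0, 0.026, 1.0, -0.0]
wrist_force: [0.0, 0.7, 4.3]
finger_gap: 0.0128
grip_force: 59.3
```

Emit:
servo_tool(plan=[[[-1,0,0,0.5,0],[-1,0,0,1.5,0],[-1,0,0,3,0],[-1,0,0,4,0],[-1,0,0,4,0],[-1,0,0,2,0],[-1,0,0,0,0],[-1,0,0,0,0],[-1,0,0,0,0],[-1,0,0,0,0]]])

```text
time_s: 43.67
tcp_pos: [0.4748, -0.3876, 0.1607]
tool_rot: [-0.002, 0.026, 1.0, 0.001]
wrist_force: [0.1, -0.1, -3.3]
finger_gap: 0.0129
grip_force: 58.8
```

```bash
python3 -c "
from h import *
s=robot.state(); z=s['tcp_pos'][2]-.0155+.009+.0; print(s['tcp_pos'],yaw(s),s['wrist_force'],z); cover('wrist',z,show='pics/w15.png')
c=robot.camera('side'); cv2.imwrite('pics/s15.png',c['frame'])"
```

```text
[ 0.47475879 -0.38758032  0.16071842] 87.05477670054543 [ 0.06944472 -0.1236062  -3.29361819] 0.15421841530680724
orange [ 369.3 -382.4  102.3    2.6   87.1] px [282.   4.] touch [145.  -0.] [433.   8.]
```

Emit:
servo_tool(plan=[[[-1,0.38,2.9,0,-0.1056],[-1,0.38,2.9,0,-0.1056],[-1,0.38,2.9,0,-0.1056],[-1,0.38,2.9,0,-0.1056],[-1,0.38,2.9,0,-0.1056],[-1,0.38,2.9,0,-0.1056],[-1,0.38,2.9,0,-0.1056],[-1,0.38,2.9,0,-0.1056],[-1,0.38,2.9,0,-0.1056],[-1,0.38,2.9,0,-0.1056],[-1,0.38,2.9,0,-0.1056],[-1,0.38,2.9,0,-0.1056],[-1,0.38,2.9,0,-0.1056],[-1,0.38,2.9,0,-0.1056],[-1,0,0,0,0],[-1,0,0,0,0],[-1,0,0,0,0],[-1,0,0,0,0]]])

```text
time_s: 45.27
tcp_pos: [0.5286, 0.0158, 0.1628]
tool_rot: [-0.0, 0.693, 0.721, -0.0]
wrist_force: [-0.5, -0.2, -2.5]
finger_gap: 0.0131
grip_force: 59.0
```

```bash
python3 -c "
from h import *
s=robot.state(); z=s['tcp_pos'][2]-.0135+.009; print(s['tcp_pos'],yaw(s),s['q'].round(2)); 
for n in ('top','side'): print(n); cover(n,z,show='pics/%s16.png'%n)
print(robot.state()['tcp_pos'])"
```

```text
[0.52860849 0.01582911 0.1627953 ] 2.281846496080732 [-0.66  0.26  0.67  1.76 -0.17  1.19  0.1 ]
top
orange [ 533.1 -106.6  101.6   32.1    2.3] px [334. 191.] touch [325. 167.] [343. 215.]
orange [523.2 141.8 101.2  15.6   3.8] px [216. 195.] touch [212. 171.] [220. 219.]
side
orange [ 533.1 -107.2  100.1   29.9    1.7] px [311. 219.] touch [290. 210.] [332. 228.]
orange [495.4 131.6  44.2  29.6   3.9] px [261. 169.] touch [252. 165.] [270. 173.]
orange [ 639.  -347.4   29.8   48.8   45.2] px [409. 279.] touch [398. 270.] [423. 284.]
orange [ 496.1 -191.6   71.7   10.     0.6] px [311. 246.] touch [296. 241.] [326. 251.]
[0.52873148 0.01581361 0.16300224]
```

Emit:
servo_tool(plan=[[[-1,-0.07,0.4,-1,0.002],[-1,0,0,-1.5,0],[-1,0,0,-1.5,0],[-1,0,0,-1,0],[-1,0,0,-0.5,0],[-1,0,0,0,0],[-1,0,0,0,0],[-1,0,0,0,0]]])

```text
time_s: 46.03
tcp_pos: [0.5288, 0.0212, 0.1088]
tool_rot: [0.0, 0.692, 0.722, 0.0]
wrist_force: [0.1, 0.8, -2.1]
finger_gap: 0.013
grip_force: 59.1
```

```bash
python3 -c "
from h import *
s=robot.state(); z=s['tcp_pos'][2]-.0135+.009; print(s['tcp_pos'],yaw(s),s['wrist_force'],z); 
for n in ('top','side'): print(n); cover(n,z,show='pics/%s17.png'%n)
a=cv2.imread('pics/side17.png')[140:300,230:370]; b=cv2.imread('pics/top17.png')[140:260,190:370]
cv2.imwrite('pics/m17.png',np.vstack([cv2.resize(a,(560,320*1)),cv2.resize(b,(560,270))]))
print(robot.state()['tcp_pos'])"
```

```text
[0.52877815 0.02124674 0.10882155] 2.444863855665332 [ 0.06980972  0.76597056 -2.10237788] 0.1043215476623722
top
orange [ 533.5 -101.2  101.4   32.     2.5] px [328. 195.] touch [320. 172.] [337. 217.]
orange [523.3 147.8 100.1  14.3   1.7] px [217. 198.] touch [214. 177.] [220. 221.]
side
orange [ 533.6 -101.8   99.5   29.8    2.5] px [308. 235.] touch [288. 226.] [329. 244.]
orange [492.6 136.7  38.7  28.9   3.3] px [260. 185.] touch [252. 181.] [268. 189.]
orange [ 679.3 -308.8   28.4   52.9   46.7] px [410. 279.] touch [398. 271.] [423. 284.]
[0.52882655 0.02134265 0.10891688]
```

Emit:
servo_tool(plan=[[[-1,-0.09,-0.1,0,0],[-1,0,0,-0.4,0],[-1,0,0,-0.3,0],[-1,0,0,0,0],[-1,0,0,0,0],[-1,0,0,0,0]]])

```text
time_s: 46.63
tcp_pos: [0.5273, 0.0203, 0.101]
tool_rot: [-0.0, 0.692, 0.722, -0.0]
wrist_force: [-0.6, 0.8, -2.7]
finger_gap: 0.0134
grip_force: 59.1
```

```bash
python3 -c "
from h import *
s=robot.state(); z=s['tcp_pos'][2]-.0135+.009; print(s['tcp_pos'],yaw(s),s['wrist_force'],z); 
for n in ('top','side'): print(n); cover(n,z,show='pics/%s18.png'%n)
a=cv2.imread('pics/side18.png')[150:290,230:370]; b=cv2.imread('pics/top18.png')[140:260,190:370]
cv2.imwrite('pics/m18.png',np.hstack([cv2.resize(a,None,fx=4,fy=4)[:480],cv2.resize(b,None,fx=4,fy=4)[:,500:720]]))"
```

```text
[0.52725582 0.02033991 0.10103006] 2.4547787552755267 [-0.63953347  0.84316259 -2.69187512] 0.09653006133631843
top
orange [ 532.1 -102.1  101.7   32.1    2.5] px [328. 196.] touch [320. 173.] [336. 218.]
orange [521.8 146.4 100.1  15.2   1.7] px [218. 199.] touch [215. 178.] [222. 222.]
side
orange [ 532.2 -102.8   99.8   29.7    2.1] px [308. 238.] touch [288. 229.] [328. 247.]
orange [490.8 135.5  38.6  29.    2.3] px [259. 187.] touch [252. 183.] [267. 191.]
orange [ 686.3 -308.2   24.5   49.8   58.3] px [412. 280.] touch [400. 274.] [423. 284.]
```

View pics/m18.png

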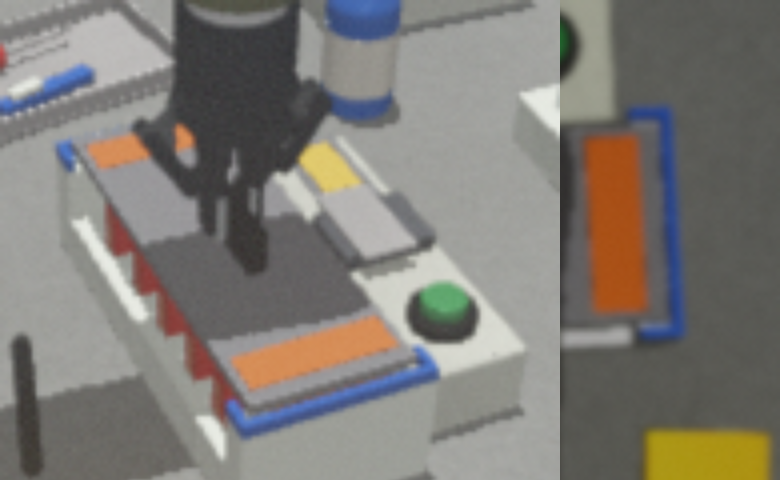

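The cover sits inside the blue lips: its right orange end is framed on three sides in both views. Now lowering it onto the clips.

Emit:
servo_tool(plan=[[[-1,0.03,0,-0.2,0],[-1,0,0,-0.2,0],[-1,0,0,0,0],[-1,0,0,0,0]]])

```text
time_s: 47.07
tcp_pos: [0.528, 0.0203, 0.0973]
tool_rot: [0.0, 0.692, 0.722, 0.0]
wrist_force: [1.0, 0.4, 1.6]
finger_gap: 0.0134
grip_force: 59.6
```

Emit:
servo_tool(plan=[[[-1,0,0,-0.2,0],[-1,0,0,-0.2,0],[-1,0,0,0,0],[-1,0,0,0,0]]])

```text
time_s: 47.4
tcp_pos: [0.528, 0.0203, 0.0935]
tool_rot: [0.0, 0.692, 0.722, 0.0]
wrist_force: [0.0, -0.3, 4.1]
finger_gap: 0.0131
grip_force: 60.0
```

Emit:
servo_tool(plan=[[[-1,0,0,-0.2,0],[-1,0,0,0,0],[-1,0,0,0,0]]])

```text
time_s: 47.65
tcp_pos: [0.5281, 0.0203, 0.0933]
tool_rot: [-0.0, 0.692, 0.722, 0.001]
wrist_force: [-9.5, 0.2, 25.3]
finger_gap: 0.0133
grip_force: 63.2
```

Emit:
servo_tool(plan=[[[-1,0,0,-0.2,0],[-1,0,0,0,0],[-1,0,0,0,0]]])

```text
time_s: 47.9
tcp_pos: [0.5281, 0.0203, 0.0932]
tool_rot: [-0.001, 0.692, 0.722, 0.001]
wrist_force: [-20.7, 0.7, 47.8]
finger_gap: 0.0129
grip_force: 66.5
```

Emit:
servo_tool(plan=[[[-1,0,0,0.4,0],[-0.3,0,0,0,0],[-0.3,0,0,0,0],[-0.3,0,0,0,0],[-0.3,0,0,0,0],[-0.3,0,0,1,0],[-0.3,0,0,3,0],[-0.3,0,0,2,0],[-1,-0.15,3.2,0,0],[-1,-0.15,3.2,0,0],[-1,-0.15,3.2,0,0],[-1,-0.15,3.2,0,0],[-1,0,0,0,0],[-1,0,0,0,0],[-1,0,0,0,0],[-1,0,0,0,0]]])

```text
time_s: 49.23
tcp_pos: [0.5219, 0.1467, 0.1534]
tool_rot: [0.0, 0.693, 0.721, -0.0]
wrist_force: [1.0, 0.4, -0.7]
finger_gap: -0.0
grip_force: 0.0
```

```bash
python3 -c "
from h import *
s=robot.state(); print(s['tcp_pos'],yaw(s),s['finger_gap'])
for n in ('top','side'): print(n); cover(n,.089,show='pics/%s19.png'%n)"
```

```text
[0.5218851  0.146746   0.15337586] 2.3317678987267385 -4.0626797458477264e-05
top
orange [ 532.9 -102.   101.6   31.9    2.5] px [328. 196.] touch [320. 174.] [336. 218.]
orange [522.5 138.4 101.3  32.9   2.8] px [224. 201.] touch [215. 178.] [230. 222.]
orange [ 702.8 -232.    53.3   21.4   52.6] px [383. 124.] touch [375. 113.] [395. 129.]
side
orange [ 532.6 -102.8   99.4   29.3    2.8] px [308. 240.] touch [288. 231.] [328. 249.]
orange [522.2 137.2  98.2  28.4   2.5] px [269. 187.] touch [252. 181.] [287. 193.]
orange [ 689.3 -298.7   29.8   53.9   46.4] px [409. 279.] touch [398. 271.] [423. 284.]
```

Emit:
servo_tool(plan=[[[-1,0,0.25,-1.5,0],[-1,0,0,-2,0],[-1,0,0,-2,0],[-1,0,0,-0.5,0],[-1,0,0,-0.2,0],[-1,0,0,-0.2,0],[-1,0,0,0,0]]])

```text
time_s: 49.92
tcp_pos: [0.5222, 0.1506, 0.0899]
tool_rot: [0.0, 0.692, 0.722, 0.0]
wrist_force: [0.8, -0.2, -0.4]
finger_gap: -0.0004
grip_force: 0.0
```

Emit:
servo_tool(plan=[[[-1,0,0,-0.2,0],[-1,0,0,0,0],[-1,0,0,0,0]]])

```text
time_s: 50.17
tcp_pos: [0.5226, 0.1509, 0.0891]
tool_rot: [0.0, 0.692, 0.722, 0.001]
wrist_force: [-3.7, -2.3, 10.0]
finger_gap: 0.0001
grip_force: 5.0
```

Emit:
servo_tool(plan=[[[-1,0,0,-0.2,0],[-1,0,0,0,0],[-1,0,0,0,0]]])

```text
time_s: 50.42
tcp_pos: [0.5227, 0.1509, 0.089]
tool_rot: [-0.0, 0.692, 0.722, 0.002]
wrist_force: [-12.4, -3.5, 29.8]
finger_gap: 0.0
grip_force: 14.8
```

Emit:
servo_tool(plan=[[[-1,0,0,1.4,0],[-1,0,0,2.5,0],[-1,0,0,2.5,0],[-1,0.13,-3.31,0,0],[-1,0.13,-3.31,0,0],[-1,0.13,-3.31,0,0],[-1,0.13,-3.31,0,0],[-1,0.13,-3.31,0,0],[-1,0.13,-3.31,0,0],[-1,0.13,-3.31,0,0],[-1,0.13,-3.31,0,0],[-1,0,0,-2,0],[-1,0,0,-2,0],[-1,0,0,-1.3,0],[-1,0,0,-0.2,0],[-1,0,0,0,0],[-1,0,0,0,0]]])

```text
time_s: 51.83
tcp_pos: [0.5327, -0.114, 0.0953]
tool_rot: [0.001, 0.692, 0.722, 0.0]
wrist_force: [-0.2, -0.4, 0.5]
finger_gap: -0.0002
grip_force: 0.0
```

Emit:
servo_tool(plan=[[[-1,0,0,-0.2,0],[-1,0,0,-0.2,0],[-1,0,0,0,0],[-1,0,0,0,0]]])

```text
time_s: 52.17
tcp_pos: [0.5321, -0.1139, 0.0904]
tool_rot: [0.0, 0.692, 0.722, 0.0]
wrist_force: [-0.1, -0.1, -0.2]
finger_gap: 0.0004
grip_force: 0.0
```

Emit:
servo_tool(plan=[[[-1,0,0,-0.2,0],[-1,0,0,0,0],[-1,0,0,0,0]]])

```text
time_s: 52.42
tcp_pos: [0.5324, -0.114, 0.0891]
tool_rot: [0.0, 0.692, 0.722, 0.001]
wrist_force: [-3.3, 1.4, 9.5]
finger_gap: -0.0003
grip_force: 4.9
```

Emit:
servo_tool(plan=[[[-1,0,0,-0.2,0],[-1,0,0,-0.1,0],[-1,0,0,0,0]]])

```text
time_s: 52.67
tcp_pos: [0.5326, -0.114, 0.0889]
tool_rot: [-0.0, 0.692, 0.722, 0.002]
wrist_force: [-16.9, 5.3, 40.8]
finger_gap: -0.0002
grip_force: 20.4
```

Both ends stop at z = 0.089, which is flush. Now locating the button.

Emit:
servo_tool(plan=[[[-1,0,0,1.5,0],[-1,0,0,3,0],[-1,0,0,4,0],[-1,0,0,0,0]]])

```text
time_s: 53.0
tcp_pos: [0.5354, -0.1154, 0.1771]
tool_rot: [0.004, 0.692, 0.722, 0.003]
wrist_force: [1.8, -0.6, 0.7]
finger_gap: -0.0003
grip_force: 0.0
```

Run:
```python
from h import *
cs=[];px=[]
c0=robot.camera("top"); c0["frame"]=cv2.imread("pics/top0.png"); c1=robot.camera("side"); c2=robot.camera("wrist")
for n,c in (("top",c0),("side",c1),("wrist",c2)):
    h=cv2.cvtColor(c["frame"],cv2.COLOR_BGR2HSV); m=cv2.inRange(h,(55,110,60),(80,255,255))
    k,l,st,ce=cv2.connectedComponentsWithStats(m)
    for i in range(1,k):
        if st[i,4]>40: print(n,st[i],ce[i].round(1),[onz(c,*ce[i],z).round(4)[:2].tolist() for z in (.06,.066,.072)])
print(robot.state()["tcp_pos"])
```

```text
top [303 144  14  13 141] [309.8 149.8] [[0.6473, -0.0632], [0.6457, -0.0627], [0.6441, -0.0623]]
wrist [ 445  114   49   32 1175] [469.  130.4] [[0.6488, -0.0584], [0.6459, -0.058], [0.6431, -0.0576]]
wrist [452 152  33  11 250] [467.7 156.9] [[0.651, -0.0759], [0.6481, -0.0751], [0.6452, -0.0743]]
[ 0.53217437 -0.11384324  0.17023833]
```

Emit:
servo_tool(plan=[[[-1,2.2,1.0,0,0],[-1,2.2,1.0,0,0],[-1,2.2,1.0,0,0],[-1,2.2,1.0,0,0],[-1,2.25,1.1,0,0],[-1,0,0,-3,0],[-1,0,0,-3,0],[-1,0,0,-2.5,0],[-1,0,0,0,0],[-1,0,0,0,0],[-1,0,0,0,0]]])

```text
time_s: 54.07
tcp_pos: [0.6427, -0.0633, 0.0858]
tool_rot: [0.0, 0.692, 0.722, -0.0]
wrist_force: [0.1, 0.1, 0.7]
finger_gap: 0.0003
grip_force: 0.0
```

Emit:
servo_tool(plan=[[[-1,0,0,-0.4,0],[-1,0,0,-0.3,0],[-1,0,0,0,0],[-1,0,0,0,0]]])

```text
time_s: 54.4
tcp_pos: [0.6427, -0.0629, 0.0786]
tool_rot: [0.0, 0.692, 0.722, 0.0]
wrist_force: [0.7, -0.4, -0.3]
finger_gap: 0.0003
grip_force: 0.0
```

Emit:
servo_tool(plan=[[[-1,0,0,-0.3,0],[-1,0,0,-0.3,0],[-1,0,0,0,0],[-1,0,0,0,0]]])

```text
time_s: 54.73
tcp_pos: [0.6429, -0.063, 0.0724]
tool_rot: [0.0, 0.692, 0.722, 0.0]
wrist_force: [0.5, -0.3, 3.6]
finger_gap: -0.0002
grip_force: 1.6
```

Emit:
servo_tool(plan=[[[-1,0,0,-0.3,0],[-1,0,0,0,0],[-1,0,0,0,0]]])

```text
time_s: 54.98
tcp_pos: [0.6431, -0.063, 0.071]
tool_rot: [0.0, 0.692, 0.722, 0.001]
wrist_force: [-5.0, 1.3, 14.9]
finger_gap: 0.0001
grip_force: 7.6
```

Emit:
servo_tool(plan=[[[-1,0,0,-0.3,0],[-1,0,0,0,0],[-1,0,0,0,0]]])

```text
time_s: 55.23
tcp_pos: [0.6433, -0.063, 0.0706]
tool_rot: [0.0, 0.692, 0.722, 0.002]
wrist_force: [-13.7, 2.7, 35.4]
finger_gap: 0.0003
grip_force: 17.2
```

Emit:
servo_tool(plan=[[[-1,0,0,1,0],[-1,0,0,3,0],[-1,0,0,4,0],[-1,0,0,4,0],[-1,-2,3,0,0],[-1,-2,4,0,0],[-1,-2,4,0,0],[-1,-2,4,0,0],[-1,-2,4,0,0],[-1,-2,4,0,0],[-1,0,0,0,0],[-1,0,0,0,0],[-1,0,0,0,0],[-1,0,0,0,0]]])

```text
time_s: 56.4
tcp_pos: [0.5298, 0.1516, 0.1861]
tool_rot: [0.0, 0.693, 0.721, -0.0]
wrist_force: [0.6, -1.1, -0.0]
finger_gap: 0.0001
grip_force: 0.0
```

Run:
```python
from h import *
s=robot.state(); print(s["tcp_pos"],s["wrist_force"])
for n in ("top","side"):
    print(n); c=cover(n,.089,show=f"pics/{n}20.png")
    for t in ("spray","jar","reset_button"): print(t,[(np.round(b["box"]).astype(int).tolist(),round(b["conf"],2)) for b in robot.search_frame(t,n)][:2])
```

```text
[0.52981771 0.15160429 0.18605089] [ 0.55064716 -1.08948879 -0.02536651]
top
orange [ 533.1 -102.   101.3   31.9    2.6] px [328. 196.] touch [320. 174.] [336. 218.]
orange [522.5 137.9 101.1  31.9   2.5] px [223. 200.] touch [215. 178.] [230. 222.]
orange [ 703.3 -230.8   51.2   20.    50.4] px [383. 124.] touch [375. 113.] [394. 129.]
spray []
jar [([370, 101, 401, 138], 0.97)]
reset_button []
side
orange [ 532.7 -102.8   99.5   29.3    2.9] px [308. 240.] touch [288. 231.] [328. 249.]
orange [522.4 137.2  98.6  28.4   2.5] px [270. 187.] touch [252. 181.] [287. 193.]
orange [ 689.7 -298.4   31.3   54.4   45.2] px [409. 279.] touch [398. 270.] [423. 284.]
spray []
jar [([394, 256, 423, 296], 0.84)]
reset_button [([394, 257, 427, 298], 0.37)]
```

```bash
python3 -c "
from h import *
print(robot.job_done())"
```

```text
the job is handed in; nothing more can be done
None
```

The job is handed in: all five cassettes now have blue towards the head, the cover is pressed flush at both ends, and the green button was pressed right in and let go. One cassette jammed on its first insertion and had to be stood on the table and regrasped. The jar is where it was. The bottle wasn't detected in the last pictures, but it was standing before the last moves, which stayed clear of it.

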